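Wipe the stand clear and wedge up the bottle platform

TASK

Pick up the scraper block and with it wipe the three plastic offcuts off the filling stand's base plate (do not touch them with the gripper), then set the scraper down on the table clear of the stand. Take the levelling wedge and slide it, thin end first and flat on the base plate, under the front lip of the bottle platform until the lip has just lifted off its rest, by about 5 mm, lifting gently and only with the wedge and keeping the two bottles on it standing. Finish while still gripping the wedge in place under the raised platform - do not let go - and leave the other things on the table where they are.

Things in the scene. Friction and masses are not known exactly. Their poses are not given: they have to be found in the camera images.
- stand_base: Fixed flat dark steel base plate of the filling stand, 12 mm thick, top 12 above the table. Origin on the table under the middle of the platform's front lip; x points away from the robot (yaw within 20 degrees), y left. Plate: x -120 to 180, y -80 to 80. Two rubber rest pads 8 high, 12 wide at y -56 and 56 (x 4 to 20) carry the lip: the wedge goes between them.
- apron (a point): Centre of the bare front apron of the base plate, on its top face (stand_base x -60). The apron, x -120 to 0 and y -80 to 80 of stand_base, is where the offcuts lie and the wedge slides; its edges are open to the table on the left, right and front.
- nozzle (a point): Lower end of the filling nozzle, 145 above the table, at stand_base x 82, hanging from a 16 mm column, 222 high, at x 160. Fixed; stay clear.
- platform (a joint): Tilt of the stand's steel bottle platform (132 deep, 130 wide, 8 thick, a 6 mm ridge on top near the front), hinged at its rear edge at stand_base x 132, z 20. 0 = resting on the pads; grows as the lip is lifted; 0.038 rad = lip up 5 mm. Falls back by its own weight (0.5 to 0.85 kg): lifting the lip takes 3 to 5 N, pushing the wedge under it 2 to 8 N.
- platform_lip (a point): Middle of the lower front edge of the platform. At rest it is 20 mm above the table, 8 mm above the base plate, so the wedge's thin end slips 25 mm under it before it lifts; each further 5 mm lifts it 1 mm.
- wedge: Loose plain metal wedge, 0.22 kg, 121 long (x), 36 wide (y). Origin on its sole under the centre of its grip block (36 by 36, 45 high, x -18 to 18). From the block the top slopes straight from 20 high at x 18 to 3 high at x 103; sole and slope are polished and slide easily. Starts upright on the table, left or right of the stand (scraper and wedge swap sides at random), x axis within 20 degrees of straight away from the robot.
- wedge_tip (a point): Middle of the wedge's thin end, on its sole, at wedge x 103.
- scraper: Loose grey plastic scraper block, 0.16 kg: foot 95 (x) by 28 (y) by 32 high, on top a grip 44 (x) by 22 (y), from 32 to 70 high. Origin under the centre of the foot. Starts upright on the table, left or right of the stand (scraper and wedge swap sides at random), x axis within 20 degrees of straight away from the robot.
- offcut0: Loose white plastic offcut, an L-shaped flat chip about 22 by 19 by 8 high, 12 g, origin at the underside near its middle; starts flat on the base plate's apron, 25 to 85 mm in front of the lip and within 45 mm of the centre line.
- offcut1: Loose white plastic offcut, an L-shaped flat chip about 22 by 19 by 8 high, 12 g, origin at the underside near its middle; starts flat on the base plate's apron, 25 to 85 mm in front of the lip and within 45 mm of the centre line.
- offcut2: Loose white plastic offcut, an L-shaped flat chip about 22 by 19 by 8 high, 12 g, origin at the underside near its middle; starts flat on the base plate's apron, 25 to 85 mm in front of the lip and within 45 mm of the centre line.
- stand_bottle0: Small amber bottle with white cap, 32 diameter, 72 high, standing loose on the platform at about stand_base x = 75, y = -36; must stay standing. Origin at its underside.
- stand_bottle1: Small amber bottle with white cap, 32 diameter, 72 high, standing loose on the platform at about stand_base x = 75, y = 36; must stay standing. Origin at its underside.
- bottle_a: Amber bottle, white cap, 38 diameter, 85 high, a loose bystander on the table; leave alone. Origin at its underside.
- bottle_b: Amber bottle, black cap, 38 diameter, 85 high, a loose bystander on the table; leave alone. Origin at its underside.
- bottle_c: Amber bottle, white cap, 38 diameter, 85 high, a loose bystander on the table; leave alone. Origin at its underside.
- jar: White jar, 56 diameter, 55 high, a loose bystander on the table; leave alone. Origin at its underside.
- beaker: Open steel beaker, 60 diameter, 60 high, a loose bystander on the table; leave alone. Origin at its underside.
- wash_bottle: Blue wash bottle, 60 diameter, 160 high, a loose bystander on the table; leave alone. Origin at its underside.
Mind the look-alikes: they are no part of the job. Of the things shaped like the scraper, the grey one is meant.

How it is judged:
On the way, in this order (a step that is already met when the one before it is completed fails the run):
1. all three offcuts are off the base plate while the scraper is held (z of each of offcut0, offcut1, offcut2 in the frame of stand_base below 0.0095 m and contact force between the fingers and scraper above 1 N), for 0.1 s.
2. the scraper is set down on the table, clear of the stand, and let go (contact force between scraper and stand_base below 0.1 N and height (world z) of scraper below 0.03 m and contact force between the fingers and scraper below 0.1 N), for 0.2 s.
At the end, for the whole second after the job is handed in: Lip 2 to 8 mm above its rest, carried only by the wedge, held in the gripper, its sole flat on the base plate (4 mm, 0.1 rad), thin end 20 mm or more past the lip; gripper off the platform; offcuts off the plate; scraper on the table clear of the stand; platform bottles upright (all of step 2 and z of platform_lip in the frame of stand_base between 0.022 and 0.028 m and velocity of joint platform below 0.05 rad/s and contact force between wedge and platform above 0.8 N and contact force between the fingers and wedge above 2 N and contact force between each of the fingers, the arm, scraper and platform below 0.3 N and z of wedge in the frame of stand_base below 0.016 m and angle between wedge's own z axis and vertical below 0.1 rad and x of wedge_tip in the frame of stand_base above 0.02 m and z of each of offcut0, offcut1, offcut2 in the frame of stand_base below 0.0095 m and angle between each of stand_bottle0, stand_bottle1's own z axis and vertical below 0.2 rad); the arm keeps its last pose, push and grip.
It fails at once if the gripper or arm touches an offcut (contact force between any of the fingers, the arm and offcut0 above 0.5 N or contact force between any of the fingers, the arm and offcut1 above 0.5 N or contact force between any of the fingers, the arm and offcut2 above 0.5 N).
It fails at once if the gripper or arm pushes the platform (contact force between any of the fingers, the arm and platform above 2 N).
It fails at once if the platform is thrown up: its lip more than 15 mm above its rest (z of platform_lip in the frame of stand_base above 0.035 m).
It fails at once if a bottle on the platform tips or is pushed away (angle between any of stand_bottle0, stand_bottle1's own z axis and vertical above 0.3 rad or distance of any of stand_bottle0, stand_bottle1 from where it was at the start of the episode above 0.03 m).
It fails at once if a bystander is shifted by more than 30 mm (distance of any of bottle_a, bottle_b, bottle_c, jar, beaker, wash_bottle from where it was at the start of the episode above 0.03 m).
It also fails if it takes over 67 s, if anything falls off the work surface, if the arm or the gripper's body presses on something with over 40 N, if the wrist force passes 120 N, or if a joint passes its speed limit or range.

ROBOT

A 7-joint arm with a two-finger parallel gripper is mounted at the origin on the work surface. World frame = base frame: x ahead of the robot, y to its left, z up, the work surface at z = 0. Lengths are in m, angles in rad, forces in N, time in s.
With the tool pointing down it reaches from about 0.4 to 0.85 m from the base axis. Payload 4.5 kg.
Tool frame: the origin (TCP) lies midway between the tips of the shut fingers; the grasp point (between the pads) lies 19 mm behind it; z points along the fingers, y is the direction in which the jaws open and shut (so a half turn about z gives the same grasp; the last joint's range is limited). The gripper opens to 88 mm and grips with 3 to 60 N. Pads are 18 mm wide; open, the fingers measure 123 mm over their backs; the gripper's body (75 mm by 187 mm) begins 45 mm behind the grasp point.
Start: joints at [1.313, 0.689, -0.195, 1.565, 0.157, 0.902, -0.215], TCP at [0.18, -0.599, 0.239] pointing down, gripper open.
Joint ranges: [-3.01, 3.01], [-0.46, 2.08], [-1.47, 1.51], [0.13, 2.56], [-1, 4.14], [0.04, 2.09], [-2.66, 2.66]. Speed limits (rad/s): [2.57, 2.57, 3.14, 3.14, 3.14, 3.14, 3.14].

INTERFACE

Orientations are given as a unit quaternion [x, y, z, w].
In Python, from plant import r gives the robot as it stands.
- The arm moves only by the tool play_rows, never from a script. Its argument "targets" is a list of rows, each an object of numbers: "jaw": the closure, from 0 (fully open) to 1 (shut); "dx", "dy", "dz": the shift along the tool's x, y, z in m; "yaw": the turn about the tool's z in rad. A call has exactly 5 rows; each row shifts and turns the pose as measured when the row begins, along the tool's axes as they then stand; what a row does not reach is not made up. A row lasts 1/10 s, in which the tool goes at most 50 mm and 8.59 degrees, less where a joint would pass 70% of its speed; a pose out of reach is approached as far as the arm can. A call with a gripper value outside its range is refused whole. The fingers move at their own pace and stop on an object; "squeeze" is the grip in N (left out, the last holds). Time passes only in rows, so rows that do not move let the fingers close, or fill a call up. It gives the time, the measured TCP pose, the force and the opening at its end, in the units of the state.
- r.get_state(): the state, without advancing time (a new reading comes with each control period).
- r.snapshot(name): name is "scene" or "top" or "wrist"; returns a dict with "frame" (420x560x3 uint8, red, green, blue), "z_map" (420x560 float32, m along the optical axis (not along the pixel's ray), 0 where there is no reading), "mtx" (3x3 intrinsics, pixels), "position" and "orientation" of the camera in the world; the wrist camera has in their place "T_tool_cam" (4x4, takes a point from camera to tool coordinates, whose origin is the TCP and whose axes are the flange's). Camera axes: x right, y up, looking along -z (the intrinsics and any distortion apply to the point x, -y, -z); pixel columns grow to the right and rows downward; lengths in m; the calibration is good to about 2 mm. A picture is of the moment at which its call begins: read the wrist's pose just before it.
- r.finish_job(): hands the job in, once; it reports no verdict.
The state is a dict: "clock": time; "q": joint angles; "qd": joint speeds; "joint_torque": joint torques, N m; "tool_pos": TCP position; "eef_rot": TCP orientation; "contact_force": force on the tool from outside, world axes, zero at the start; "moment": the same for the moment, N m; "opening": opening from 0.0 (shut) to 1.0 (fully open).
Only numpy, scipy, OpenCV 4.12 (cv2) and the standard library are available. Lean on these libraries where they do the work, as an engineer would, in place of code of your own. Each camera call takes 0.05 s, during which the arm holds its last target.

## Working session

There is one attempt and no reset: what is moved stays moved. The work goes in short steps, Python scripts to look and compute and a tool call to move; the robot and the scene stay as the last step left them, time stands still between calls to the robot, and variables do not carry over. Pictures are saved under pics/ and viewed, and the job is handed in when it is done.

Besides the shell and the picture viewer there is one more tool, called as name(argument=value, ...) on one line, values as JSON. play_rows: Moves the arm, as the interface text tells. Its arguments: {"type":"object","properties":{"targets":{"type":"array"},"squeeze":{"type":"number"}},"required":["targets"]}

```bash
ls; mkdir -p pics
python3 - <<'E'
from plant import r
import cv2
s=r.get_state();print({k:(v if not hasattr(v,'round') else v) for k,v in s.items()})
for n in ["scene","top"]:
    d=r.snapshot(n);cv2.imwrite(f"pics/{n}0.png",d["frame"][:,:,::-1]);print(n,d["mtx"],d["position"],d["orientation"])
E
```

```text
pics
{'clock': 0.0, 'q': array([ 1.31277993,  0.69000725, -0.19451592,  1.56632368,  0.15727309,
        0.90248778, -0.21510016]), 'qd': array([-0.00057513,  0.00147384,  0.00050899, -0.00030416,  0.00089528,
        0.00064491,  0.00144272]), 'joint_torque': array([ 3.50812988e-04, -5.27556968e+01, -1.26655776e+00, -1.53426594e+01,
       -5.24457183e-02,  6.69042289e-03,  1.92358975e-04]), 'tool_pos': array([ 0.17958907, -0.59799069,  0.23790098]), 'eef_rot': array([ 9.89369015e-01,  1.45423890e-01, -1.86095804e-04, -8.99709855e-04]), 'contact_force': array([ 0.32717046, -0.27444797,  0.48640734]), 'moment': array([-0.00966951,  0.04991777,  0.00485936]), 'opening': 0.99962185387343}
scene [[452.53923635   0.         282.28744001]
 [  0.         452.53923635 212.32548575]
 [  0.           0.           1.        ]] [ 1.10352509 -0.50031974  0.96764489] [0.32727003 0.14769383 0.36498898 0.85899005]
top [[397.90081398   0.         274.23551194]
 [  0.         397.90081398 214.0791588 ]
 [  0.           0.           1.        ]] [ 0.41572681 -0.00153546  1.19144061] [-0.05119695  0.04747895  0.70818836 -0.70256236]
```

View pics/scene0.png

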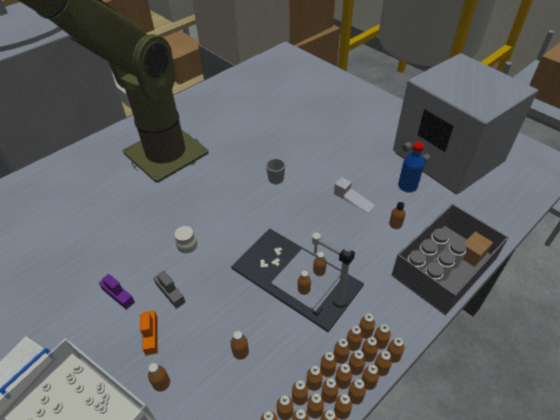

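View pics/top0.png

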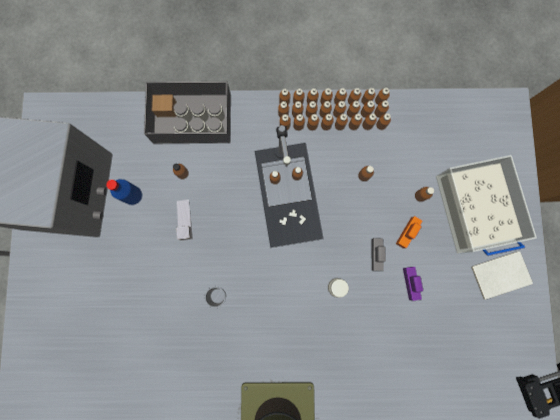

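Top view: scraper-shaped things are grey (378,254), orange (410,232) and purple (413,283), so I choose the grey one. The wedge is at (183,220), the stand at (290,195), and the offcuts are around (293,217).

```bash
cat > h.py <<'E'
import numpy as np,cv2
from scipy.spatial.transform import Rotation as R
from plant import r
def cam(d):
    if "T_tool_cam" in d:
        s=d["s"];T=np.eye(4);T[:3,:3]=R.from_quat(s["eef_rot"]).as_matrix();T[:3,3]=s["tool_pos"]
        T=T@d["T_tool_cam"];return T[:3,:3],T[:3,3]
    return R.from_quat(d["orientation"]).as_matrix(),np.array(d["position"])
def snap(n):
    s=r.get_state();d=r.snapshot(n);d["s"]=s;return d
def ray(d,uv,z):
    uv=np.atleast_2d(uv).astype(float);K=d["mtx"];M,p=cam(d)
    v=np.c_[(uv[:,0]-K[0,2])/K[0,0],-(uv[:,1]-K[1,2])/K[1,1],-np.ones(len(uv))]@M.T
    return p+v*((z-p[2])/v[:,2])[:,None]
def cloud(d):
    h,w=d["z_map"].shape;u,v=np.meshgrid(np.arange(w),np.arange(h));K=d["mtx"];Z=d["z_map"];M,p=cam(d)
    P=np.stack([(u-K[0,2])/K[0,0]*Z,-(v-K[1,2])/K[1,1]*Z,-Z],-1)@M.T+p
    P[Z==0]=np.nan;return P
def pix(d,X):
    M,p=cam(d);c=(np.atleast_2d(X)-p)@M;K=d["mtx"]
    return np.c_[K[0,2]+K[0,0]*c[:,0]/-c[:,2],K[1,2]-K[1,1]*c[:,1]/-c[:,2]]
def save(d,name,box=None,s=1):
    f=d["frame"][:,:,::-1]
    if box: f=f[box[1]:box[3],box[0]:box[2]]
    cv2.imwrite("pics/"+name,cv2.resize(f,None,fx=s,fy=s,interpolation=cv2.INTER_CUBIC))
E
python3 - <<'E'
from h import *
d=snap("top");P=cloud(d)
print("dist" , [k for k in d])
save(d,"c1.png",(150,130,430,310),2.8)
for uv in [(340,150+0),(378,254),(183,230),(183,210),(290,235),(220,250),(350,220),(217,296),(340,288)]:
    print(uv,P[uv[1],uv[0]].round(4),d["frame"][uv[1],uv[0]])
np.savez("top.npz",f=d["frame"],P=P)
E
```

```text
dist ['frame', 'z_map', 'mtx', 'position', 'orientation', 's']
(340, 150) [ 0.7813 -0.2005  0.0008] [152 158 165]
(378, 254) [ 0.4581 -0.2868  0.0676] [103 102 100]
(183, 230) [0.5323 0.268  0.0475] [189 188 194]
(183, 210) [0.5967 0.2785 0.009 ] [186 187 193]
(290, 235) [ 0.5181 -0.0422  0.0151] [65 68 72]
(220, 250) [ 0.4764  0.1675 -0.0039] [150 155 162]
(350, 220) [ 0.5634 -0.2242 -0.0007] [149 154 161]
(217, 296) [0.3416 0.1737 0.0042] [149 155 161]
(340, 288) [ 0.3643 -0.1793  0.0545] [221 224 211]
```

View pics/c1.png

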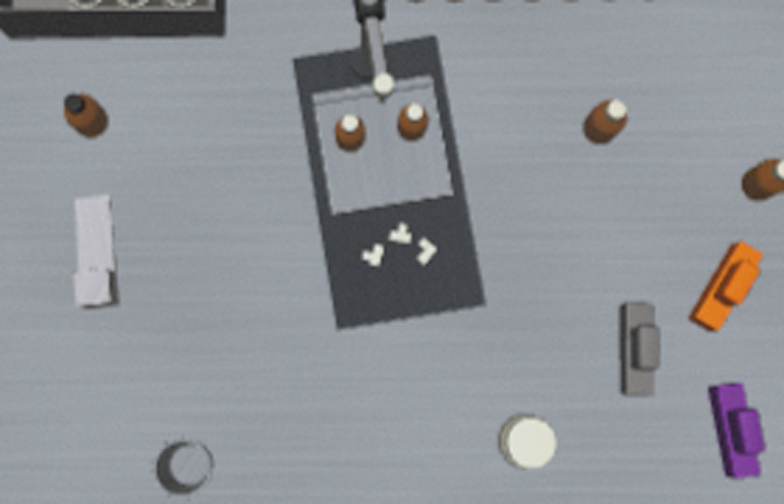

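The crop shows the grey scraper clear of its orange and purple look-alikes, and three offcuts centred on the apron. The platform lip runs from crop (333,213) to (453,195). Next I measure poses.

```bash
cat > m.py <<'E'
from h import *
def rect(pts):
    (c,wh,a)=cv2.minAreaRect(np.float32(pts)*1000);return np.round(c,1),np.round(wh,1),round(a,1)
E
python3 - <<'E'
from m import *
d=snap("top");P=cloud(d);f=d["frame"].astype(int)
def comp(mask,uv):
    n,l=cv2.connectedComponents(mask.astype(np.uint8));return l==l[uv[1],uv[0]]
def rp(mask,z):
    v,u=np.nonzero(mask);return ray(d,np.c_[u,v],z)[:,:2]
# stand dark
m=comp(cv2.morphologyEx((f.sum(2)<260).astype(np.uint8),cv2.MORPH_OPEN,np.ones((3,3))),(290,235))
v,u=np.nonzero(m);print("dark bbox",u.min(),u.max(),v.min(),v.max())
mm=m.copy(); mm[:205]=0
hull=cv2.convexHull(np.int32(np.c_[u,v]))[:,0]
ap=cv2.approxPolyDP(hull,4,True)[:,0];print("stand corners",[(tuple(p),ray(d,p,.012)[0,:2].round(3)) for p in ap])
# scraper grip top by height and grey foot
box=np.zeros(m.shape,bool);box[225:285,360:395]=1
g=box&(P[:,:,2]>.055);print("scr grip",g.sum(),rect(rp(g,.07)),np.nanmedian(P[g],0).round(4))
g2=box&(P[:,:,2]>.018);print("scr all",g2.sum(),rect(rp(g2&~g,.032)))
box[:]=0;box[190:250,165:205]=1
g=box&(P[:,:,2]>.036);print("wedge block",g.sum(),rect(rp(g,.045)),np.nanmedian(P[g],0).round(4))
g=box&(f.min(2)>172);print("wedge all",g.sum(),rect(rp(g&~(P[:,:,2]>.036),.012)))
box[:]=0;box[195:240,265:320]=1
w=box&(f.min(2)>185)
n,l,st,c=cv2.connectedComponentsWithStats(w.astype(np.uint8))
for i in range(1,n):print("white",st[i],c[i].round(1),ray(d,c[i],.02)[0].round(4))
E
```

```text
dark bbox 255 321 144 246
stand corners [((np.int32(321), np.int32(238)), array([ 0.509, -0.134])), ((np.int32(270), np.int32(245)), array([0.489, 0.017])), ((np.int32(255), np.int32(151)), array([0.777, 0.061])), ((np.int32(305), np.int32(144)), array([ 0.798, -0.092]))]
scr grip 135 (array([ 458. , -294.6]), array([22.4, 39.9]), 87.5) [ 0.4579 -0.2943  0.0696]
scr all 382 (array([ 458.3, -294.4]), array([29.7, 95.3]), 89.8)
wedge block 166 (array([524.9, 268.5]), array([36.7, 38.2]), 7.7) [0.524  0.2686 0.0451]
wedge all 444 (array([586.2, 277.5]), array([81.3, 36.1]), 1.5)
white [290 211   6   5  19] [292.8 213.4] [ 0.5819 -0.0512  0.02  ]
white [300 216   5   8  21] [301.8 219.4] [ 0.5639 -0.0777  0.02  ]
white [280 218   7   6  21] [283.4 220.6] [ 0.5606 -0.0231  0.02  ]
```

```bash
cat >> h.py <<'E'
def plan(x,y,z,ang=None):
    "tool-frame shift (after no turn) to world target; ang = wanted heading of tool x in deg"
    s=r.get_state();M=R.from_quat(s["eef_rot"]).as_matrix();p=s["tool_pos"]
    h=np.degrees(np.arctan2(M[1,0],M[0,0]))
    D=np.array([x,y,z])-p
    if ang is None: ang=h
    yaw=-np.radians((ang-h+180)%360-180)
    a=np.radians(ang);dd=np.array([D[0]*np.cos(a)+D[1]*np.sin(a),D[0]*np.sin(a)-D[1]*np.cos(a),-D[2]])
    print("tcp",p.round(4),"head",h.round(2),"tilt",np.degrees(np.arccos(-M[2,2])).round(2),"t",round(s["clock"],2),"| now-frame d",(M.T@D).round(4),"| yaw",yaw.round(4),"then d",dd.round(4),"F",np.round(s["contact_force"],1),"op",round(s["opening"],3))
E
python3 - <<'E'
from h import *
plan(.458,-.2945,.2,0)
E
```

```text
tcp [ 0.1797 -0.5982  0.2382] head 16.72 tilt 0.06 t 0.2 | now-frame d [ 0.3539 -0.2108  0.0384] | yaw 0.2919 then d [ 0.2783 -0.3037  0.0382] F [ 0.4  0.6 -0.3] op 1.002
```

play_rows(targets=[{"jaw": 0.4,"dx": 0.035,"dy": -0.021,"dz": 0.004,"yaw": 0},{"jaw": 0.4,"dx": 0.035,"dy": -0.021,"dz": 0.004,"yaw": 0},{"jaw": 0.4,"dx": 0.035,"dy": -0.021,"dz": 0.004,"yaw": 0},{"jaw": 0.4,"dx": 0.035,"dy": -0.021,"dz": 0.004,"yaw": 0},{"jaw": 0.4,"dx": 0.035,"dy": -0.021,"dz": 0.004,"yaw": 0}])

```text
clock: 0.7
tool_pos: [0.3148, -0.4497, 0.2161]
eef_rot: [0.99, 0.137, -0.002, 0.002]
contact_force: [-0.5, 0.4, -0.2]
opening: 0.6
```

play_rows(targets=[{"jaw": 0.4,"dx": 0.035,"dy": -0.021,"dz": 0.004,"yaw": 0},{"jaw": 0.4,"dx": 0.035,"dy": -0.021,"dz": 0.004,"yaw": 0},{"jaw": 0.4,"dx": 0.035,"dy": -0.021,"dz": 0.004,"yaw": 0},{"jaw": 0.4,"dx": 0.0,"dy": 0,"dz": 0,"yaw": 0.146},{"jaw": 0.4,"dx": 0.0,"dy": 0,"dz": 0,"yaw": 0.146}])

```text
clock: 1.2
tool_pos: [0.4073, -0.3492, 0.2022]
eef_rot: [1.0, -0.006, -0.0, -0.001]
contact_force: [0.2, -1.2, 0.2]
opening: 0.6
```

Run:
```python
from h import *
plan(.458,-.2945,.2,0)
d=snap("wrist");save(d,"w1.png")
```

```text
tcp [ 0.4073 -0.3492  0.2022] head -0.71 tilt 0.07 t 1.2 | now-frame d [ 0.05   -0.0553  0.0022] | yaw -0.0124 then d [ 0.0507 -0.0547  0.0022] F [ 0.2 -1.2  0.2] op 0.6
```

View pics/w1.png

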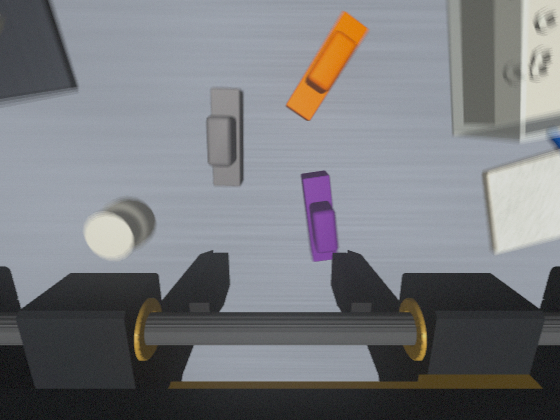

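Wrist view: the grey scraper is at (226,137), orange at (327,65), purple at (320,215) and the jar at (112,230). I refine the scraper pose from it.

Run:
```python
from m import *
d=snap("wrist");P=cloud(d)
box=np.zeros(P.shape[:2],bool);box[75:200,195:255]=1
def rp(mask,z):
    v,u=np.nonzero(mask);return ray(d,np.c_[u,v],z)[:,:2]
g=box&(P[:,:,2]>.06);print(g.sum(),rect(rp(g,.07)),np.nanmedian(P[g],0).round(4))
g2=box&(P[:,:,2]>.022)&(P[:,:,2]<.045);print(g2.sum(),rect(rp(g2,.032)),np.nanmedian(P[g2][:,2]))
b=box&(P[:,:,2]<.01);print("table",np.nanmedian(P[b][:,2]))
plan(.458,-.2945,.2,0)
```

```text
1270 (array([ 463. , -295.8]), array([22.8, 42.1]), 88.6) [ 0.4639 -0.2958  0.0702]
1719 (array([ 462.6, -295.4]), array([29.1, 94.3]), 88.3) 0.03251273876806848
table 0.0006239177762691339
tcp [ 0.4074 -0.3493  0.2022] head -0.42 tilt 0.06 t 1.3 | now-frame d [ 0.0502 -0.0551  0.0023] | yaw -0.0073 then d [ 0.0506 -0.0548  0.0022] F [-0.6  0.7 -0.7] op 0.6
```

Run:
```python
from h import *
plan(.462,-.2955,.1,-1.5)
```

```text
tcp [ 0.4074 -0.3493  0.2022] head -0.42 tilt 0.06 t 1.3 | now-frame d [ 0.0542 -0.0541  0.1023] | yaw 0.0189 then d [ 0.0532 -0.0552  0.1022] F [-0.6  0.7 -0.7] op 0.6
```

play_rows(targets=[{"jaw": 0.4,"dx": 0.018,"dy": -0.018,"dz": 0.01,"yaw": 0.019},{"jaw": 0.4,"dx": 0.018,"dy": -0.019,"dz": 0.02,"yaw": 0},{"jaw": 0.4,"dx": 0.018,"dy": -0.018,"dz": 0.03,"yaw": 0},{"jaw": 0.4,"dx": 0,"dy": 0,"dz": 0.03,"yaw": 0},{"jaw": 0.4,"dx": 0,"dy": 0,"dz": 0,"yaw": 0}])

```text
clock: 1.8
tool_pos: [0.4639, -0.2979, 0.1108]
eef_rot: [1.0, -0.007, 0.001, 0.002]
contact_force: [-0.8, 0.1, -0.1]
opening: 0.595
```

Run:
```python
from h import *
plan(.462,-.2955,.038,-1.5)
```

```text
tcp [ 0.4639 -0.2979  0.1108] head -0.82 tilt 0.25 t 1.8 | now-frame d [-0.0021 -0.0027  0.0728] | yaw 0.0119 then d [-0.002  -0.0024  0.0728] F [-0.8  0.1 -0.1] op 0.595
```

play_rows(targets=[{"jaw": 0.4,"dx": -0.001,"dy": -0.002,"dz": 0.018,"yaw": 0.012},{"jaw": 0.4,"dx": 0,"dy": 0,"dz": 0.02,"yaw": 0},{"jaw": 0.4,"dx": 0,"dy": 0,"dz": 0.02,"yaw": 0},{"jaw": 0.4,"dx": 0,"dy": 0,"dz": 0.015,"yaw": 0},{"jaw": 0.4,"dx": 0,"dy": 0,"dz": 0,"yaw": 0}])

```text
clock: 2.3
tool_pos: [0.464, -0.3016, 0.0404]
eef_rot: [1.0, -0.011, 0.004, 0.004]
contact_force: [-0.2, 0.1, -0.2]
opening: 0.602
```

Run:
```python
from h import *
plan(.462,-.2955,.038,-1.5)
```

```text
tcp [ 0.464  -0.3016  0.0404] head -1.23 tilt 0.63 t 2.3 | now-frame d [-0.0022 -0.006   0.0024] | yaw 0.0047 then d [-0.0022 -0.006   0.0024] F [-0.2  0.1 -0.2] op 0.602
```

play_rows(targets=[{"jaw": 0.4,"dx": -0.001,"dy": -0.005,"dz": 0.001,"yaw": 0},{"jaw": 0.4,"dx": 0,"dy": 0,"dz": 0,"yaw": 0},{"jaw": 1,"dx": 0,"dy": 0,"dz": 0,"yaw": 0},{"jaw": 1,"dx": 0,"dy": 0,"dz": 0,"yaw": 0},{"jaw": 1,"dx": 0,"dy": 0,"dz": 0,"yaw": 0}], squeeze=35)

```text
clock: 2.8
tool_pos: [0.4646, -0.298, 0.0431]
eef_rot: [1.0, -0.011, 0.007, 0.005]
contact_force: [-0.2, 0.0, -0.4]
opening: 0.353
```

Run:
```python
from h import *
plan(.462,-.2955,.1,-1.5)
```

```text
tcp [ 0.4646 -0.298   0.0431] head -1.21 tilt 0.94 t 2.8 | now-frame d [-0.0019 -0.0019 -0.057 ] | yaw 0.0051 then d [-0.0026 -0.0025 -0.0569] F [-0.2  0.  -0.4] op 0.353
```

play_rows(targets=[{"jaw": 1,"dx": 0,"dy": 0,"dz": 0.003,"yaw": 0},{"jaw": 1,"dx": 0,"dy": 0,"dz": 0,"yaw": 0},{"jaw": 1,"dx": 0,"dy": 0,"dz": 0,"yaw": 0},{"jaw": 1,"dx": 0,"dy": 0,"dz": 0,"yaw": 0},{"jaw": 1,"dx": 0,"dy": 0,"dz": 0,"yaw": 0}])

```text
clock: 3.3
tool_pos: [0.4649, -0.2979, 0.0402]
eef_rot: [1.0, -0.01, 0.007, 0.005]
contact_force: [-0.8, -0.1, 0.5]
opening: 0.251
```

Run:
```python
from h import *
plan(.462,-.2955,.1,-1.5)
print(R.from_quat(r.get_state()["eef_rot"]).as_matrix().round(4), r.get_state()["qd"].round(4))
```

```text
tcp [ 0.4649 -0.2979  0.0402] head -1.18 tilt 0.96 t 3.3 | now-frame d [-0.0021 -0.0017 -0.0599] | yaw 0.0056 then d [-0.003  -0.0023 -0.0598] F [-0.8 -0.1  0.5] op 0.251
[[ 0.9997 -0.0207  0.0134]
 [-0.0205 -0.9997 -0.0102]
 [ 0.0136  0.01   -0.9999]] [-0.0003  0.0011 -0.0009 -0.0006 -0.0011 -0.0011  0.0001]
```

play_rows(targets=[{"jaw": 1,"dx": 0,"dy": 0,"dz": -0.01,"yaw": 0},{"jaw": 1,"dx": 0,"dy": 0,"dz": -0.025,"yaw": -0.08},{"jaw": 1,"dx": 0,"dy": 0,"dz": -0.025,"yaw": -0.1},{"jaw": 1,"dx": 0,"dy": 0,"dz": 0,"yaw": 0},{"jaw": 1,"dx": 0,"dy": 0,"dz": 0,"yaw": 0}])

```text
clock: 3.8
tool_pos: [0.4628, -0.2971, 0.1023]
eef_rot: [0.997, 0.082, 0.005, 0.005]
contact_force: [0.2, 0.1, -2.1]
opening: 0.249
```

Run:
```python
from h import *
plan(.547,.015,.105,8.5)
d=snap("wrist");save(d,"w2.png")
```

```text
tcp [ 0.4628 -0.2971  0.1023] head 9.36 tilt 0.82 t 3.8 | now-frame d [ 0.1338 -0.2942 -0.0048] | yaw 0.0149 then d [ 0.1294 -0.2962 -0.0027] F [ 0.2  0.1 -2.1] op 0.249
```

View pics/w2.png

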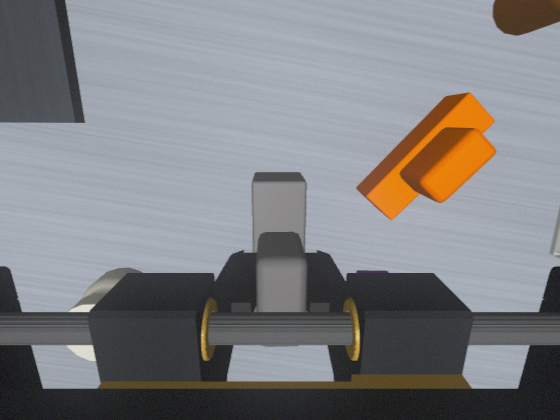

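The scraper is held straight at (280,215). Moving over the apron.

play_rows(targets=[{"jaw": 1,"dx": 0.02,"dy": -0.04,"dz": 0,"yaw": 0.015},{"jaw": 1,"dx": 0.02,"dy": -0.042,"dz": 0,"yaw": 0},{"jaw": 1,"dx": 0.02,"dy": -0.042,"dz": 0,"yaw": 0},{"jaw": 1,"dx": 0.02,"dy": -0.042,"dz": 0,"yaw": 0},{"jaw": 1,"dx": 0.0,"dy": 0,"dz": 0,"yaw": 0}])

```text
clock: 4.35
tool_pos: [0.5178, -0.1182, 0.0952]
eef_rot: [0.998, 0.066, 0.002, 0.006]
contact_force: [0.2, 0.0, -0.5]
opening: 0.246
```

Run:
```python
from h import *
plan(.547,.015,.105,8.5)
d=snap("wrist");save(d,"w3.png")
```

```text
tcp [ 0.5178 -0.1182  0.0952] head 7.59 tilt 0.7 t 4.35 | now-frame d [ 0.0466 -0.128  -0.0111] | yaw -0.0158 then d [ 0.0486 -0.1274 -0.0098] F [ 0.2  0.  -0.5] op 0.246
```

View pics/w3.png

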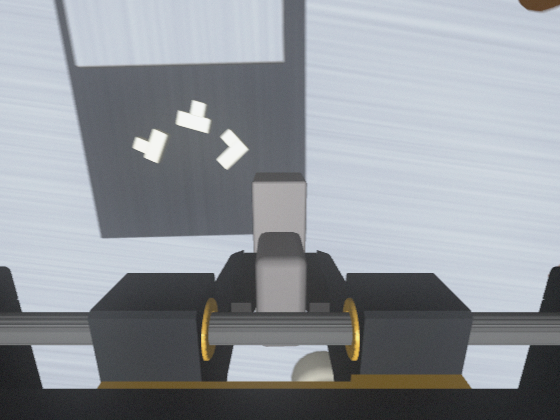

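Wrist view: platform lip edge (77,66) to (284,61), plate front-left corner (102,238), and offcuts at (151,146), (194,117), (232,149). I refine the stand frame from this.

Run:
```python
from m import *
d=snap("wrist");P=cloud(d);f=d["frame"].astype(int)
print("plate z",np.nanmedian(P[170:220,120:220,2]),"plat z",np.nanmedian(P[20:50,120:250,2]),"table",np.nanmedian(P[260:290,20:60,2]))
A=ray(d,(77,66),.028)[0];B=ray(d,(284,61),.028)[0];C=ray(d,(102,238),.012)[0]
print("lipL",A,"lipR",B,"width",np.linalg.norm(A-B),"heading",np.degrees(np.arctan2(*(A-B)[[1,0]]))-90)
print("frontL",C)
# right edge of the plate
E1=ray(d,(305,20),.012)[0];E2=ray(d,(306,150),.012)[0];print("redge",E1,E2,np.degrees(np.arctan2(*(E1-E2)[[1,0]])))
E1=ray(d,(65,20),.012)[0];print("ledge",E1,np.degrees(np.arctan2(*(E1-C)[[1,0]])))
bm=np.zeros(f.shape[:2],np.uint8);bm[85:185,110:252]=(f.min(2)>130)[85:185,110:252]
n,l,st,c=cv2.connectedComponentsWithStats(bm)
mid=(A+B)/2
yaw=np.radians(8.5)
for i in range(1,n):
    if st[i,4]<60: continue
    v,u=np.nonzero(l==i);w=ray(d,np.c_[u,v],.02)[:,:2]-mid[:2]
    q=np.c_[w@[np.cos(yaw),np.sin(yaw)],w@[-np.sin(yaw),np.cos(yaw)]]
    print("chip",st[i,4],"x",q[:,0].min().round(4),q[:,0].max().round(4),"y",q[:,1].min().round(4),q[:,1].max().round(4))
w=C[:2]-mid[:2];print("mid",mid,"C in stand",w@[np.cos(yaw),np.sin(yaw)],w@[-np.sin(yaw),np.cos(yaw)])
```

```text
plate z 0.012528227886207194 plat z 0.028638448599619545 table 0.0003263184334790781
lipL [0.60579239 0.01609858 0.028     ] lipR [ 0.62537008 -0.11130974  0.028     ] width 0.12890371110934562 heading 8.735799324984413
frontL [0.48464433 0.01300843 0.012     ]
redge [ 0.6539567  -0.12176769  0.012     ] [ 0.57166484 -0.13500421  0.012     ] 9.137672892796209
ledge [0.63357212 0.03166495 0.012     ] 7.140374567390869
chip 754 x -0.0399 -0.0185 y -0.0092 0.0147
chip 708 x -0.0595 -0.0371 y 0.0211 0.0462
chip 707 x -0.0655 -0.0382 y -0.0345 -0.011
mid [ 0.61558124 -0.04760558  0.028     ] C in stand -0.12053935303172762 0.07930192665878986
```

```bash
cat >> h.py <<'E'
SO=np.array([.6155,-.0475]);SY=np.radians(8.5)
def st(x,y): return SO+np.array([x*np.cos(SY)-y*np.sin(SY),x*np.sin(SY)+y*np.cos(SY)])
def where():
    s=r.get_state();w=s["tool_pos"][:2]-SO
    print("tcp in stand",round(w@[np.cos(SY),np.sin(SY)],4),round(w@[-np.sin(SY),np.cos(SY)],4),round(s["tool_pos"][2],4))
E
python3 - <<'E'
from h import *
plan(*st(-.056,.068),.085,8.5)
E
```

```text
tcp [ 0.5151 -0.1257  0.0953] head 7.11 tilt 0.94 t 4.45 | now-frame d [ 0.0517 -0.1319  0.0082] | yaw -0.0242 then d [ 0.0549 -0.1305  0.0103] F [-0.5 -0.7 -0.8] op 0.249
```

play_rows(targets=[{"jaw": 1,"dx": 0.014,"dy": -0.033,"dz": 0,"yaw": -0.024},{"jaw": 1,"dx": 0.014,"dy": -0.033,"dz": 0.002,"yaw": 0},{"jaw": 1,"dx": 0.014,"dy": -0.033,"dz": 0.002,"yaw": 0},{"jaw": 1,"dx": 0.013,"dy": -0.032,"dz": 0.002,"yaw": 0},{"jaw": 1,"dx": 0.0,"dy": 0,"dz": 0,"yaw": 0}])

```text
clock: 4.95
tool_pos: [0.5504, 0.0028, 0.0831]
eef_rot: [0.998, 0.063, -0.002, 0.012]
contact_force: [0.7, 1.0, -1.4]
opening: 0.249
```

Run:
```python
from h import *
where()
plan(*st(-.056,.068),.085,8.5)
d=snap("wrist");save(d,"w4.png")
where()
plan(*st(-.056,.068),.085,8.5)
```

```text
tcp in stand -0.0569 0.0594 0.0831
tcp [0.5504 0.0028 0.0831] head 7.21 tilt 1.42 t 4.95 | now-frame d [ 0.0007 -0.0086 -0.0021] | yaw -0.0224 then d [ 0.0009 -0.0086 -0.0019] F [ 0.7  1.  -1.4] op 0.249
tcp in stand -0.0585 0.0558 0.0832
tcp [ 0.5494 -0.001   0.0832] head 7.0 tilt 1.6 t 5.0 | now-frame d [ 0.0021 -0.0122 -0.0021] | yaw -0.0261 then d [ 0.0025 -0.0122 -0.0018] F [ 0.1 -0.1 -0.7] op 0.248
```

View pics/w4.png

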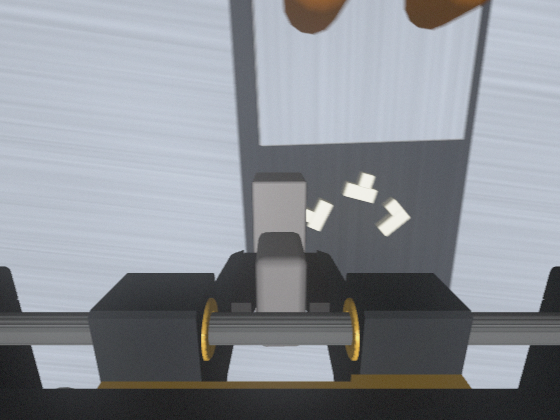

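play_rows(targets=[{"jaw": 1,"dx": 0.002,"dy": -0.01,"dz": 0,"yaw": -0.026},{"jaw": 1,"dx": 0,"dy": -0.005,"dz": 0.01,"yaw": 0},{"jaw": 1,"dx": 0,"dy": 0,"dz": 0.008,"yaw": 0},{"jaw": 1,"dx": 0,"dy": 0,"dz": 0,"yaw": 0},{"jaw": 1,"dx": 0.0,"dy": 0,"dz": 0,"yaw": 0}])

```text
clock: 5.5
tool_pos: [0.5472, 0.0059, 0.0621]
eef_rot: [0.997, 0.069, -0.006, 0.016]
contact_force: [0.2, 0.0, -1.5]
opening: 0.245
```

Run:
```python
from h import *
where()
plan(*st(-.056,.068),.053,8.5)
print(R.from_quat(r.get_state()["eef_rot"]).as_matrix().round(4))
d=snap("wrist");save(d,"w5.png")
where()
```

```text
tcp in stand -0.0597 0.063 0.0621
tcp [0.5472 0.0059 0.0621] head 7.94 tilt 1.95 t 5.5 | now-frame d [ 0.0037 -0.0054  0.0089] | yaw -0.0099 then d [ 0.0037 -0.005   0.0091] F [ 0.2  0.  -1.5] op 0.245
[[ 0.9903  0.1384 -0.009 ]
 [ 0.138  -0.9899 -0.0328]
 [-0.0134  0.0313 -0.9994]]
tcp in stand -0.0598 0.0629 0.0622
```

View pics/w5.png

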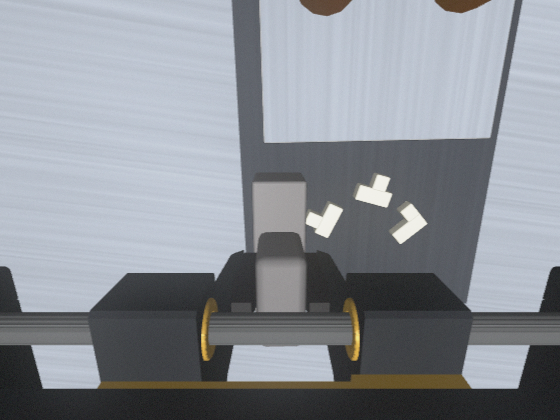

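play_rows(targets=[{"jaw": 1,"dx": 0.003,"dy": -0.007,"dz": 0,"yaw": -0.01},{"jaw": 1,"dx": 0,"dy": -0.003,"dz": 0,"yaw": 0},{"jaw": 1,"dx": 0,"dy": 0,"dz": 0.006,"yaw": 0},{"jaw": 1,"dx": 0,"dy": 0,"dz": 0.002,"yaw": 0},{"jaw": 1,"dx": 0.0,"dy": 0,"dz": 0,"yaw": 0}])

```text
clock: 6.05
tool_pos: [0.5494, 0.0167, 0.0538]
eef_rot: [0.997, 0.075, -0.005, 0.016]
contact_force: [-0.8, -0.5, -2.0]
opening: 0.248
```

Run:
```python
from h import *
where()
plan(*st(-.056,-.115),.053,8.5)
print(R.from_quat(r.get_state()["eef_rot"]).as_matrix().round(4)[2])
d=snap("wrist");save(d,"w6.png")
where()
```

```text
tcp in stand -0.0559 0.0733 0.0538
tcp [0.5494 0.0167 0.0538] head 8.54 tilt 1.92 t 6.05 | now-frame d [-0.0002  0.1882  0.0067] | yaw 0.0007 then d [-1.000e-04  1.883e-01  8.000e-04] F [-0.8 -0.5 -2. ] op 0.248
[-0.0122  0.0312 -0.9994]
tcp in stand -0.0559 0.0733 0.0538
```

View pics/w6.png

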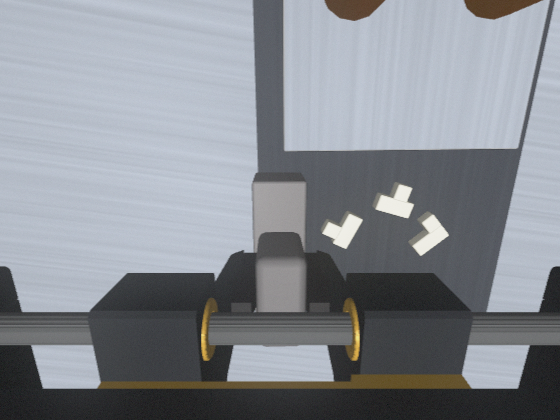

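play_rows(targets=[{"jaw": 1,"dx": 0,"dy": 0.01,"dz": 0.0007,"yaw": 0},{"jaw": 1,"dx": 0,"dy": 0.015,"dz": 0.0007,"yaw": 0},{"jaw": 1,"dx": 0,"dy": 0.015,"dz": 0.0007,"yaw": 0},{"jaw": 1,"dx": 0,"dy": 0.01,"dz": 0.0005,"yaw": 0},{"jaw": 1,"dx": 0.0,"dy": 0,"dz": 0,"yaw": 0}])

```text
clock: 6.6
tool_pos: [0.5579, -0.0394, 0.0532]
eef_rot: [0.997, 0.073, -0.004, 0.017]
contact_force: [0.1, -0.0, -0.8]
opening: 0.245
```

Run:
```python
from h import *
where()
plan(*st(-.056,-.115),.053,8.5)
print(R.from_quat(r.get_state()["eef_rot"]).as_matrix().round(4)[2])
d=snap("wrist");save(d,"w7.png")
```

```text
tcp in stand -0.0557 0.0165 0.0532
tcp [ 0.5579 -0.0394  0.0532] head 8.39 tilt 2.0 t 6.6 | now-frame d [-0.      0.1314  0.0046] | yaw -0.0019 then d [-0.0003  0.1315  0.0002] F [ 0.1 -0.  -0.8] op 0.245
[-0.0111  0.0331 -0.9994]
```

View pics/w7.png

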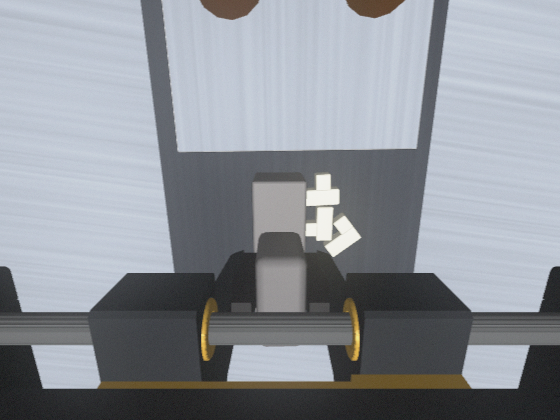

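Chips are gathered against the scraper's right face at (322,195), (325,228) and (343,236). Continuing.

play_rows(targets=[{"jaw": 1,"dx": 0.001,"dy": 0.012,"dz": 0.0007,"yaw": 0},{"jaw": 1,"dx": 0.001,"dy": 0.015,"dz": 0.0007,"yaw": 0},{"jaw": 1,"dx": 0,"dy": 0.015,"dz": 0.0007,"yaw": 0},{"jaw": 1,"dx": 0,"dy": 0.012,"dz": 0.0005,"yaw": 0},{"jaw": 1,"dx": 0.0,"dy": 0,"dz": 0,"yaw": 0}])

```text
clock: 7.15
tool_pos: [0.5696, -0.0948, 0.0528]
eef_rot: [0.997, 0.075, -0.003, 0.016]
contact_force: [0.5, -1.8, 1.0]
opening: 0.248
```

Run:
```python
from h import *
where()
plan(*st(-.056,-.115),.053,8.5)
print(R.from_quat(r.get_state()["eef_rot"]).as_matrix().round(4)[2])
d=snap("wrist");save(d,"w8.png")
```

```text
tcp in stand -0.0523 -0.04 0.0528
tcp [ 0.5696 -0.0948  0.0528] head 8.56 tilt 1.86 t 7.15 | now-frame d [-0.0037  0.075   0.0022] | yaw 0.001 then d [-0.0037  0.075  -0.0002] F [ 0.5 -1.8  1. ] op 0.248
[-0.0088  0.0313 -0.9995]
```

View pics/w8.png

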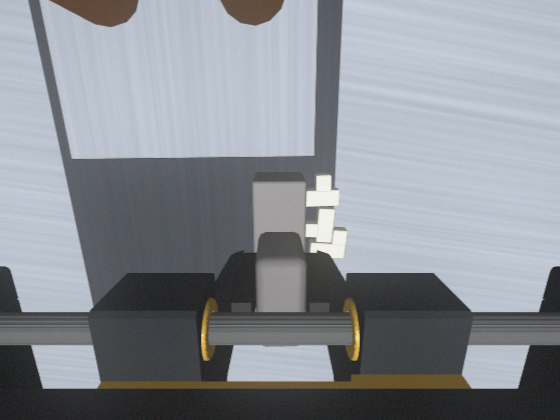

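play_rows(targets=[{"jaw": 1,"dx": -0.001,"dy": 0.014,"dz": 0.0006,"yaw": 0},{"jaw": 1,"dx": 0,"dy": 0.016,"dz": 0.0005,"yaw": 0},{"jaw": 1,"dx": 0,"dy": 0.016,"dz": 0.0005,"yaw": 0},{"jaw": 1,"dx": 0,"dy": 0.014,"dz": 0.0003,"yaw": 0},{"jaw": 1,"dx": 0.0,"dy": 0,"dz": 0,"yaw": 0}])

```text
clock: 7.7
tool_pos: [0.5777, -0.1586, 0.0524]
eef_rot: [0.997, 0.075, -0.004, 0.016]
contact_force: [-0.2, 0.4, -2.1]
opening: 0.246
```

Run:
```python
from h import *
where()
plan(*st(-.056,-.115),.053,8.5)
print(R.from_quat(r.get_state()["eef_rot"]).as_matrix().round(4)[2])
d=snap("wrist");save(d,"w9.png")
```

```text
tcp in stand -0.0538 -0.1043 0.0524
tcp [ 0.5777 -0.1586  0.0524] head 8.63 tilt 1.86 t 7.7 | now-frame d [-0.0022  0.0107 -0.0002] | yaw 0.0023 then d [-0.0022  0.0107 -0.0006] F [-0.2  0.4 -2.1] op 0.246
[-0.0099  0.031  -0.9995]
```

View pics/w9.png

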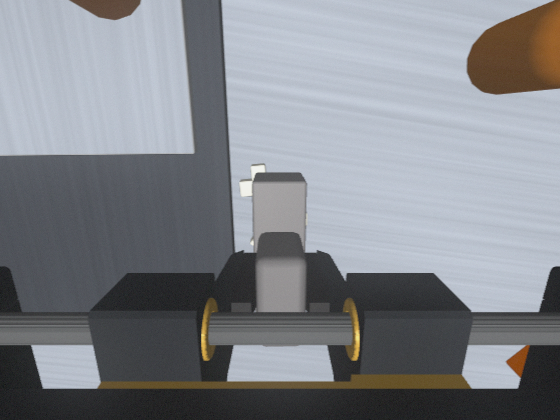

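The chips have dropped off the right edge (one visible at (253,180)). I lift straight up and check them.

play_rows(targets=[{"jaw": 1,"dx": 0,"dy": 0,"dz": -0.01,"yaw": 0},{"jaw": 1,"dx": 0,"dy": 0,"dz": -0.02,"yaw": 0},{"jaw": 1,"dx": 0,"dy": 0,"dz": -0.02,"yaw": 0},{"jaw": 1,"dx": -0.01,"dy": 0.02,"dz": -0.01,"yaw": 0},{"jaw": 1,"dx": -0.02,"dy": 0.02,"dz": 0,"yaw": 0}])

```text
clock: 8.25
tool_pos: [0.5554, -0.1915, 0.1162]
eef_rot: [0.997, 0.082, -0.005, 0.012]
contact_force: [-0.1, -0.2, -1.9]
opening: 0.25
```

play_rows(targets=[{"jaw": 1,"dx": -0.02,"dy": 0.02,"dz": 0,"yaw": 0},{"jaw": 1,"dx": -0.02,"dy": 0.02,"dz": 0,"yaw": 0},{"jaw": 1,"dx": -0.02,"dy": 0.02,"dz": 0,"yaw": 0.04},{"jaw": 1,"dx": -0.01,"dy": 0.02,"dz": 0,"yaw": 0.05},{"jaw": 1,"dx": 0,"dy": 0,"dz": 0,"yaw": 0.05}])

```text
clock: 8.75
tool_pos: [0.4939, -0.2842, 0.1226]
eef_rot: [1.0, 0.011, -0.005, 0.013]
contact_force: [0.8, 0.1, -1.4]
opening: 0.248
```

Run:
```python
from h import *
plan(.465,-.2975,.043,-1.5)
d=snap("wrist");save(d,"w10.png")
d=snap("top");save(d,"t10.png",(230,130,440,290),3.6)
```

```text
tcp [ 0.4939 -0.2842  0.1226] head 1.21 tilt 1.57 t 8.75 | now-frame d [-0.0284  0.0106  0.0802] | yaw 0.0472 then d [-0.0285  0.014   0.0796] F [ 0.8  0.1 -1.4] op 0.248
```

View pics/w10.png

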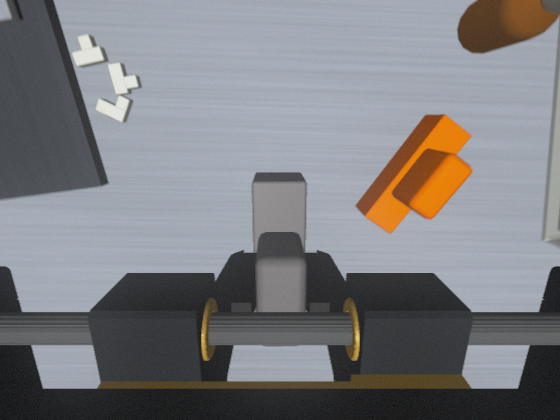

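View pics/t10.png

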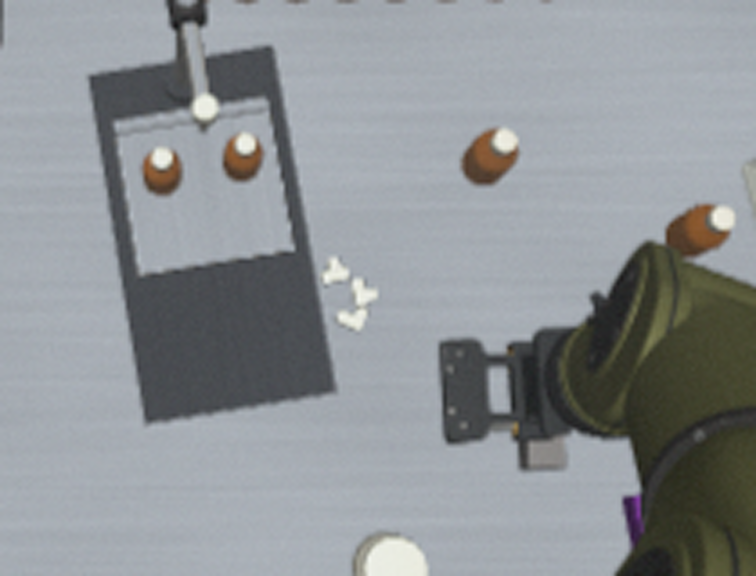

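All three offcuts lie flat on the table right of the stand, at (88,50), (122,78) and (115,108) in the wrist view; the apron is bare. Now I set the scraper down.

play_rows(targets=[{"jaw": 1,"dx": -0.014,"dy": 0.005,"dz": 0.01,"yaw": 0.02},{"jaw": 1,"dx": -0.014,"dy": 0.005,"dz": 0.02,"yaw": 0.02},{"jaw": 1,"dx": 0,"dy": 0,"dz": 0.025,"yaw": 0},{"jaw": 1,"dx": 0,"dy": 0,"dz": 0.015,"yaw": 0},{"jaw": 1,"dx": 0,"dy": 0,"dz": 0,"yaw": 0}])

```text
clock: 9.35
tool_pos: [0.4715, -0.2862, 0.0531]
eef_rot: [1.0, 0.002, -0.001, 0.01]
contact_force: [0.7, -0.2, -1.5]
opening: 0.247
```

Run:
```python
from h import *
plan(.465,-.2975,.042,-1.5)
```

```text
tcp [ 0.4715 -0.2862  0.0531] head 0.21 tilt 1.17 t 9.35 | now-frame d [-0.0065  0.011   0.0113] | yaw 0.0299 then d [-0.0062  0.0115  0.0111] F [ 0.7 -0.2 -1.5] op 0.247
```

play_rows(targets=[{"jaw": 1,"dx": 0,"dy": 0,"dz": 0.006,"yaw": 0},{"jaw": 1,"dx": 0,"dy": 0,"dz": 0.004,"yaw": 0},{"jaw": 1,"dx": 0,"dy": 0,"dz": 0.002,"yaw": 0},{"jaw": 1,"dx": 0,"dy": 0,"dz": 0.001,"yaw": 0},{"jaw": 1,"dx": 0,"dy": 0,"dz": 0,"yaw": 0}])

```text
clock: 9.85
tool_pos: [0.4746, -0.2845, 0.0416]
eef_rot: [1.0, 0.005, 0.001, 0.01]
contact_force: [0.3, 0.8, -1.6]
opening: 0.25
```

Run:
```python
from h import *
plan(.465,-.2975,.04,-1.5)
```

```text
tcp [ 0.4746 -0.2845  0.0416] head 0.55 tilt 1.17 t 9.85 | now-frame d [-0.0098  0.0128  0.0018] | yaw 0.0358 then d [-0.0093  0.0132  0.0016] F [ 0.3  0.8 -1.6] op 0.25
```

play_rows(targets=[{"jaw": 1,"dx": 0,"dy": 0,"dz": 0.002,"yaw": 0},{"jaw": 1,"dx": 0,"dy": 0,"dz": 0.001,"yaw": 0},{"jaw": 0.4,"dx": 0,"dy": 0,"dz": 0,"yaw": 0},{"jaw": 0.4,"dx": 0,"dy": 0,"dz": 0,"yaw": 0},{"jaw": 0.4,"dx": 0,"dy": 0,"dz": 0,"yaw": 0}])

```text
clock: 10.35
tool_pos: [0.4753, -0.2853, 0.0409]
eef_rot: [1.0, 0.005, 0.002, 0.011]
contact_force: [-0.9, -0.0, 0.1]
opening: 0.496
```

Run:
```python
from h import *
plan(.465,-.2975,.04,-1.5)
d=snap("wrist");save(d,"w11.png")
```

```text
tcp [ 0.4753 -0.2853  0.0409] head 0.53 tilt 1.28 t 10.35 | now-frame d [-0.0104  0.0121  0.0011] | yaw 0.0354 then d [-0.01    0.0125  0.0009] F [-0.9 -0.   0.1] op 0.496
```

View pics/w11.png

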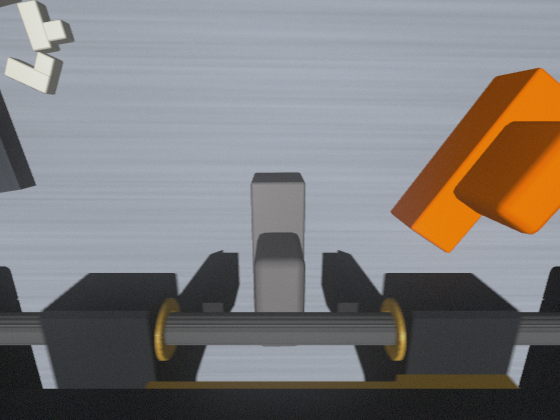

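Released: the scraper is upright at (278,215) with the fingers clear on both sides. I rise and go to the wedge.

play_rows(targets=[{"jaw": 0.4,"dx": 0,"dy": 0,"dz": -0.015,"yaw": 0},{"jaw": 0.4,"dx": 0,"dy": 0,"dz": -0.03,"yaw": 0},{"jaw": 0.4,"dx": 0,"dy": 0,"dz": -0.04,"yaw": 0},{"jaw": 0.4,"dx": 0,"dy": 0,"dz": -0.04,"yaw": 0},{"jaw": 0.4,"dx": 0,"dy": 0,"dz": -0.03,"yaw": 0}])

```text
clock: 10.9
tool_pos: [0.4721, -0.2807, 0.2002]
eef_rot: [1.0, 0.005, -0.002, 0.009]
contact_force: [0.2, -0.8, 0.4]
opening: 0.602
```

Run:
```python
from h import *
plan(.49,.2,.2,8)
```

```text
tcp [ 0.4721 -0.2807  0.2002] head 0.53 tilt 1.06 t 10.9 | now-frame d [ 0.0223 -0.4804 -0.0086] | yaw -0.1304 then d [ 8.460e-02 -4.735e-01  2.000e-04] F [ 0.2 -0.8  0.4] op 0.602
```

play_rows(targets=[{"jaw": 0.3,"dx": 0.002,"dy": -0.03,"dz": -0.001,"yaw": 0},{"jaw": 0.3,"dx": 0.002,"dy": -0.035,"dz": -0.001,"yaw": 0},{"jaw": 0.3,"dx": 0.002,"dy": -0.035,"dz": -0.001,"yaw": 0},{"jaw": 0.3,"dx": 0.002,"dy": -0.035,"dz": -0.001,"yaw": 0},{"jaw": 0.3,"dx": 0.002,"dy": -0.035,"dz": -0.001,"yaw": 0}])

```text
clock: 11.4
tool_pos: [0.4842, -0.1142, 0.2127]
eef_rot: [1.0, -0.003, 0.007, 0.014]
contact_force: [0.7, 0.3, 1.3]
opening: 0.701
```

play_rows(targets=[{"jaw": 0.3,"dx": 0.002,"dy": -0.035,"dz": -0.001,"yaw": 0},{"jaw": 0.3,"dx": 0.002,"dy": -0.035,"dz": -0.001,"yaw": 0},{"jaw": 0.3,"dx": 0.002,"dy": -0.035,"dz": -0.001,"yaw": 0},{"jaw": 0.3,"dx": 0.002,"dy": -0.035,"dz": -0.001,"yaw": 0},{"jaw": 0.3,"dx": 0.002,"dy": -0.035,"dz": -0.001,"yaw": 0}])

```text
clock: 11.9
tool_pos: [0.4945, 0.0679, 0.2183]
eef_rot: [1.0, -0.003, 0.01, 0.014]
contact_force: [0.8, 1.2, -0.5]
opening: 0.7
```

play_rows(targets=[{"jaw": 0.3,"dx": 0.002,"dy": -0.035,"dz": -0.001,"yaw": 0},{"jaw": 0.3,"dx": 0.002,"dy": -0.035,"dz": -0.001,"yaw": 0},{"jaw": 0.3,"dx": 0.0,"dy": -0.02,"dz": -0.001,"yaw": -0.065},{"jaw": 0.3,"dx": 0.0,"dy": 0,"dz": 0,"yaw": -0.065},{"jaw": 0.3,"dx": 0.0,"dy": 0,"dz": 0,"yaw": 0}])

```text
clock: 12.4
tool_pos: [0.498, 0.1682, 0.2232]
eef_rot: [0.997, 0.072, 0.011, 0.012]
contact_force: [0.3, -0.6, -0.1]
opening: 0.702
```

Run:
```python
from h import *
plan(.525,.2685,.2,8)
print(R.from_quat(r.get_state()["eef_rot"]).as_matrix().round(4)[2])
d=snap("wrist");save(d,"w12.png")
```

```text
tcp [0.498  0.1682 0.2232] head 8.28 tilt 1.9 t 12.4 | now-frame d [ 0.0407 -0.0959  0.0216] | yaw 0.0049 then d [ 0.0407 -0.0955  0.0232] F [ 0.3 -0.6 -0.1] op 0.702
[ 0.0204  0.026  -0.9995]
```

View pics/w12.png

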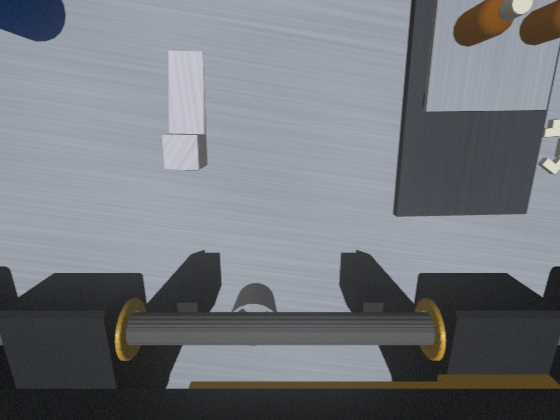

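Wrist view: wedge block at (183,152) nearer the robot, thin end at (186,52) pointing away. Stand on the right, front-left corner (396,215). I measure both.

Run:
```python
from m import *
d=snap("wrist");P=cloud(d);f=d["frame"].astype(int)
box=np.zeros(P.shape[:2],bool);box[40:185,150:220]=1
def rp(mask,z):
    v,u=np.nonzero(mask);return ray(d,np.c_[u,v],z)[:,:2]
g=box&(P[:,:,2]>.038);print(g.sum(),rect(rp(g,.045)),np.nanmedian(P[g],0).round(4))
g2=box&(f.min(2)>165)&(P[:,:,2]<.03);v,u=np.nonzero(g2);
Q=P[g2][:,:2];print(g2.sum(),rect(Q))
C=ray(d,(396,215),.012)[0];w=C[:2]-SO;print("C stand",w@[np.cos(SY),np.sin(SY)],w@[-np.sin(SY),np.cos(SY)],C)
A=ray(d,(427,110),.028)[0];w=A[:2]-SO;print("lipL stand",w@[np.cos(SY),np.sin(SY)],w@[-np.sin(SY),np.cos(SY)])
plan(.525,.2685,.2,8)
```

```text
1295 (array([530.1, 270.7]), array([36. , 37.4]), 6.9) [0.5305 0.271  0.0454]
2906 (array([590.4, 281. ]), array([85.8, 40.5]), 6.9)
C stand -0.11711450388773995 0.08521569859998818 [0.48707622 0.01946905 0.012     ]
lipL stand 0.0029874410057546116 0.06943002843406389
tcp [0.4982 0.1676 0.2231] head 8.04 tilt 1.89 t 12.5 | now-frame d [ 0.0402 -0.0968  0.0214] | yaw 0.0007 then d [ 0.0406 -0.0962  0.0231] F [0.3 0.2 0.6] op 0.702
```

Run:
```python
from h import *
plan(.530,.2705,.1,7)
```

```text
tcp [0.4982 0.1676 0.2231] head 8.04 tilt 1.89 t 12.5 | now-frame d [ 0.0434 -0.1006  0.1214] | yaw 0.0182 then d [ 0.0441 -0.0983  0.1231] F [0.3 0.2 0.6] op 0.702
```

play_rows(targets=[{"jaw": 0.3,"dx": 0.01,"dy": -0.025,"dz": 0.015,"yaw": 0.018},{"jaw": 0.3,"dx": 0.011,"dy": -0.025,"dz": 0.025,"yaw": 0},{"jaw": 0.3,"dx": 0.011,"dy": -0.025,"dz": 0.025,"yaw": 0},{"jaw": 0.3,"dx": 0.011,"dy": -0.025,"dz": 0.025,"yaw": 0},{"jaw": 0.3,"dx": 0,"dy": 0,"dz": 0,"yaw": 0}])

```text
clock: 13.0
tool_pos: [0.535, 0.2646, 0.1305]
eef_rot: [0.998, 0.053, 0.013, 0.014]
contact_force: [-0.6, -0.2, 0.6]
opening: 0.704
```

Run:
```python
from h import *
plan(.530,.2705,.1,7)
print(R.from_quat(r.get_state()["eef_rot"]).as_matrix().round(4)[2])
d=snap("wrist");save(d,"w13.png")
plan(.530,.2705,.1,7)
```

```text
tcp [0.535  0.2646 0.1305] head 6.05 tilt 2.16 t 13.0 | now-frame d [-0.0051 -0.0072  0.0302] | yaw -0.0165 then d [-0.0043 -0.0064  0.0305] F [-0.6 -0.2  0.6] op 0.704
[ 0.0244  0.0286 -0.9993]
tcp [0.5356 0.262  0.132 ] head 5.91 tilt 2.27 t 13.05 | now-frame d [-0.0055 -0.01    0.0316] | yaw -0.0189 then d [-0.0045 -0.0091  0.032 ] F [ 0.1 -0.7 -0.1] op 0.701
```

View pics/w13.png

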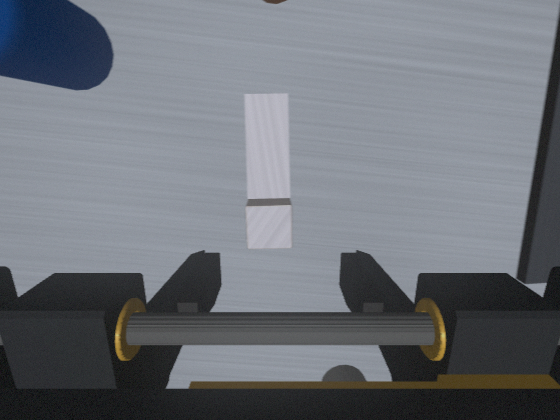

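Run:
```python
from m import *
d=snap("wrist");P=cloud(d);f=d["frame"].astype(int)
box=np.zeros(P.shape[:2],bool);box[80:260,230:310]=1
def rp(mask,z):
    v,u=np.nonzero(mask);return ray(d,np.c_[u,v],z)[:,:2]
g=box&(P[:,:,2]>.038);b,_,a=rect(rp(g,.045));print(g.sum(),b,_,a,np.nanmedian(P[g],0).round(4))
g2=box&(f.min(2)>165)&(P[:,:,2]<.03);Q=P[g2][:,:2];print(g2.sum(),rect(Q))
t=ray(d,(267,94),.003)[0];print("tip",t,np.linalg.norm(t[:2]*1000-b),np.degrees(np.arctan2(*(t[:2]*1000-b)[::-1])))
plan(b[0]/1000,b[1]/1000,.08,7)
```

```text
2029 [530.8 272. ] [37.5 35.8] 7.4 [0.5312 0.272  0.0455]
4401 (array([564.4, 275.1]), array([137.2,  36.9]), 7.5)
tip [0.6326121  0.27929746 0.003     ] 102.07328987712319 4.099707967136221
tcp [0.5361 0.2606 0.1333] head 5.82 tilt 2.35 t 13.1 | now-frame d [-0.0055 -0.0135  0.0527] | yaw -0.0206 then d [-0.0039 -0.012   0.0533] F [ 0.6 -0.7  0.2] op 0.705
```

play_rows(targets=[{"jaw": 0.3,"dx": -0.004,"dy": -0.01,"dz": 0,"yaw": -0.02},{"jaw": 0.3,"dx": 0,"dy": -0.002,"dz": 0.01,"yaw": 0},{"jaw": 0.3,"dx": 0,"dy": 0,"dz": 0.015,"yaw": 0},{"jaw": 0.3,"dx": 0,"dy": 0,"dz": 0.015,"yaw": 0},{"jaw": 0.3,"dx": 0,"dy": 0,"dz": 0.01,"yaw": 0}])

```text
clock: 13.6
tool_pos: [0.5351, 0.2669, 0.0865]
eef_rot: [0.998, 0.058, 0.018, 0.014]
contact_force: [0.2, -0.1, -0.8]
opening: 0.699
```

Run:
```python
from h import *
plan(.531,.272,.013,7)
print(R.from_quat(r.get_state()["eef_rot"]).as_matrix().round(4)[2])
```

```text
tcp [0.5351 0.2669 0.0865] head 6.64 tilt 2.65 t 13.6 | now-frame d [-0.006  -0.0078  0.0731] | yaw -0.0062 then d [-0.0034 -0.0055  0.0735] F [ 0.2 -0.1 -0.8] op 0.699
[ 0.0343  0.0309 -0.9989]
```

play_rows(targets=[{"jaw": 0.3,"dx": -0.005,"dy": -0.006,"dz": 0.01,"yaw": -0.006},{"jaw": 0.3,"dx": -0.001,"dy": -0.002,"dz": 0.015,"yaw": 0},{"jaw": 0.3,"dx": 0,"dy": 0,"dz": 0.01,"yaw": 0},{"jaw": 0.3,"dx": 0,"dy": 0,"dz": 0.005,"yaw": 0},{"jaw": 0.3,"dx": 0,"dy": 0,"dz": 0,"yaw": 0}])

```text
clock: 14.1
tool_pos: [0.5285, 0.2728, 0.0422]
eef_rot: [0.998, 0.061, 0.017, 0.015]
contact_force: [-1.0, 0.2, 0.1]
opening: 0.701
```

Run:
```python
from h import *
plan(.531,.272,.013,7)
print(R.from_quat(r.get_state()["eef_rot"]).as_matrix().round(4)[2])
d=snap("wrist");save(d,"w14.png")
```

```text
tcp [0.5285 0.2728 0.0422] head 6.98 tilt 2.62 t 14.1 | now-frame d [0.0015 0.0001 0.0293] | yaw -0.0003 then d [0.0024 0.0011 0.0292] F [-1.   0.2  0.1] op 0.701
[ 0.0327  0.0319 -0.999 ]
```

View pics/w14.png

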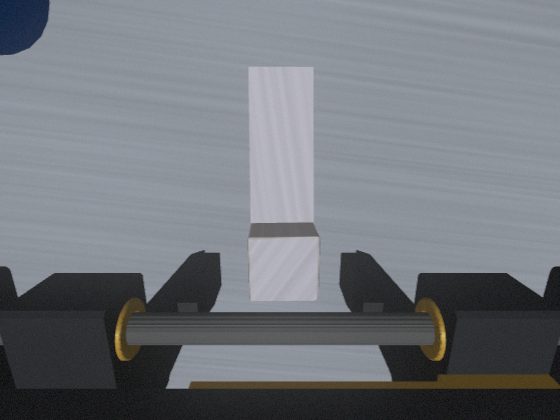

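The block (283,265) is centred between the fingers. I descend and grip.

play_rows(targets=[{"jaw": 0.3,"dx": 0.001,"dy": 0,"dz": 0.012,"yaw": 0},{"jaw": 0.3,"dx": 0.001,"dy": 0,"dz": 0.01,"yaw": 0},{"jaw": 0.3,"dx": 0,"dy": 0,"dz": 0.006,"yaw": 0},{"jaw": 0.3,"dx": 0,"dy": 0,"dz": 0,"yaw": 0},{"jaw": 1,"dx": 0,"dy": 0,"dz": 0,"yaw": 0}], squeeze=40)

```text
clock: 14.65
tool_pos: [0.5331, 0.2723, 0.0128]
eef_rot: [0.998, 0.06, 0.019, 0.015]
contact_force: [-0.0, 0.4, -0.5]
opening: 0.631
```

play_rows(targets=[{"jaw": 1,"dx": 0,"dy": 0,"dz": 0,"yaw": 0},{"jaw": 1,"dx": 0,"dy": 0,"dz": 0,"yaw": 0},{"jaw": 1,"dx": 0,"dy": 0,"dz": 0,"yaw": 0},{"jaw": 1,"dx": 0,"dy": 0,"dz": 0,"yaw": 0},{"jaw": 1,"dx": 0,"dy": 0,"dz": 0,"yaw": 0}])

```text
clock: 15.15
tool_pos: [0.533, 0.2724, 0.0134]
eef_rot: [0.998, 0.06, 0.019, 0.014]
contact_force: [0.0, -0.2, -1.9]
opening: 0.405
```

Run:
```python
from h import *
plan(.531,.272,.013,7)
print(R.from_quat(r.get_state()["eef_rot"]).as_matrix().round(4)[2])
d=snap("wrist");save(d,"w15.png")
```

```text
tcp [0.533  0.2724 0.0134] head 6.95 tilt 2.7 t 15.15 | now-frame d [-0.0021  0.0001  0.0003] | yaw -0.001 then d [-0.0021  0.0001  0.0004] F [ 0.  -0.2 -1.9] op 0.405
[ 0.0355  0.0309 -0.9989]
```

View pics/w15.png

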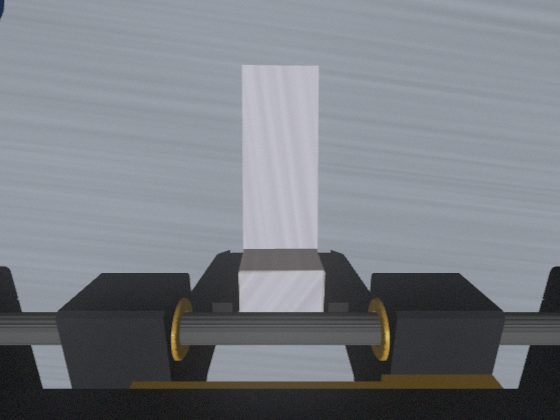

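```bash
sed -i 's/SO=np.array(.*;SY/SO=np.array([.6155,-.0440]);SY/' h.py
python3 - <<'E'
from h import *
plan(*st(-.135,0),.07,8.5)
E
```

```text
tcp [0.533  0.2723 0.0134] head 6.94 tilt 2.7 t 15.2 | now-frame d [-0.0893  0.3294 -0.0497] | yaw -0.0272 then d [-0.1002  0.3251 -0.0566] F [-0.4 -0.1 -1.9] op 0.404
```

play_rows(targets=[{"jaw": 1,"dx": 0,"dy": 0,"dz": -0.015,"yaw": 0},{"jaw": 1,"dx": -0.01,"dy": 0,"dz": -0.02,"yaw": 0},{"jaw": 1,"dx": -0.02,"dy": 0.01,"dz": -0.015,"yaw": 0},{"jaw": 1,"dx": -0.02,"dy": 0.025,"dz": 0,"yaw": -0.01},{"jaw": 1,"dx": -0.01,"dy": 0.03,"dz": 0,"yaw": -0.01}])

```text
clock: 15.7
tool_pos: [0.4795, 0.2072, 0.0681]
eef_rot: [0.997, 0.074, 0.021, 0.011]
contact_force: [0.4, -0.1, -2.7]
opening: 0.408
```

Run:
```python
from h import *
plan(*st(-.135,0),.07,8.5)
print(R.from_quat(r.get_state()["eef_rot"]).as_matrix().round(4)[2])
```

```text
tcp [0.4795 0.2072 0.0681] head 8.57 tilt 2.76 t 15.7 | now-frame d [-0.0379  0.2685  0.0034] | yaw 0.0012 then d [-0.0377  0.2686 -0.0019] F [ 0.4 -0.1 -2.7] op 0.408
[ 0.041   0.0252 -0.9988]
```

play_rows(targets=[{"jaw": 1,"dx": -0.008,"dy": 0.03,"dz": 0,"yaw": 0},{"jaw": 1,"dx": -0.006,"dy": 0.03,"dz": 0.0005,"yaw": 0},{"jaw": 1,"dx": -0.005,"dy": 0.03,"dz": 0.0005,"yaw": 0},{"jaw": 1,"dx": -0.004,"dy": 0.03,"dz": 0.0005,"yaw": 0},{"jaw": 1,"dx": -0.004,"dy": 0.03,"dz": 0.0005,"yaw": 0}])

```text
clock: 16.2
tool_pos: [0.4753, 0.0511, 0.0745]
eef_rot: [0.997, 0.077, 0.024, 0.01]
contact_force: [-0.7, -0.4, -2.6]
opening: 0.406
```

play_rows(targets=[{"jaw": 1,"dx": -0.004,"dy": 0.03,"dz": 0.0005,"yaw": 0},{"jaw": 1,"dx": -0.003,"dy": 0.025,"dz": 0.0005,"yaw": 0},{"jaw": 1,"dx": 0,"dy": 0.02,"dz": 0.0005,"yaw": 0},{"jaw": 1,"dx": 0,"dy": 0.01,"dz": 0.0005,"yaw": 0},{"jaw": 1,"dx": 0,"dy": 0,"dz": 0,"yaw": 0}])

```text
clock: 16.7
tool_pos: [0.483, -0.0437, 0.0791]
eef_rot: [0.997, 0.072, 0.027, 0.013]
contact_force: [-0.9, 0.7, -2.0]
opening: 0.408
```

Run:
```python
from h import *
plan(*st(-.135,0),.07,8.5)
print(R.from_quat(r.get_state()["eef_rot"]).as_matrix().round(4)[2])
d=snap("wrist");save(d,"w16.png")
where()
```

```text
tcp [ 0.483  -0.0437  0.0791] head 8.34 tilt 3.43 t 16.7 | now-frame d [-0.0044  0.0196  0.0094] | yaw -0.0027 then d [-0.004   0.0199  0.0091] F [-0.9  0.7 -2. ] op 0.408
[ 0.052   0.0296 -0.9982]
tcp in stand -0.1309 0.0209 0.079
```

View pics/w16.png

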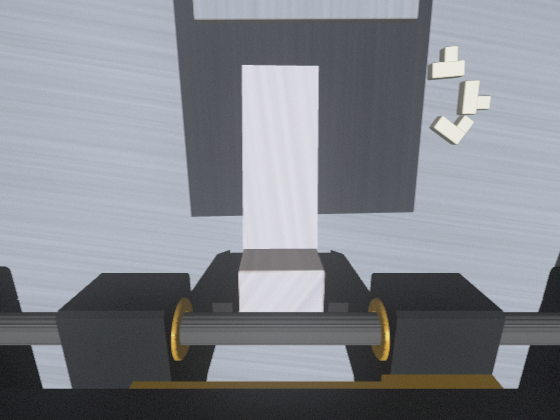

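Wrist view: wedge held straight, thin end at (280,66). Apron is bare between front corners (191,216) and (414,211), lip edge from (193,18) to (418,17).

Run:
```python
from m import *
d=snap("wrist")
A=ray(d,(193,18),.028)[0];B=ray(d,(418,17),.028)[0];C=ray(d,[(191,216),(414,211)],.012)
print("lip",A,B,"mid",(A+B)/2,np.linalg.norm(A-B),"head",np.degrees(np.arctan2(*(A-B)[[1,0]]))-90)
print("front",C,np.linalg.norm(C[0]-C[1]),"mid",C.mean(0),"head",np.degrees(np.arctan2(*(C[0]-C[1])[[1,0]]))-90)
m=((A+B)/2-C.mean(0));print("mid-mid",np.linalg.norm(m[:2]),np.degrees(np.arctan2(m[1],m[0])))
M,p=cam(d);s=d["s"];print(s["tool_pos"])
# wedge tip height: z_map and stereo
P=cloud(d);print("wedge near tip",np.nanmedian(P[72:80,255:305].reshape(-1,3),0),"mid slope",np.nanmedian(P[150:160,255:305].reshape(-1,3),0),"block",np.nanmedian(P[280:300,255:305].reshape(-1,3),0))
plan(*st(-.135,0),.07,8.5)
```

```text
lip [0.60753895 0.02485297 0.028     ] [ 0.62820222 -0.10400674  0.028     ] mid [ 0.61787059 -0.03957688  0.028     ] 0.13050592945690717 head 9.110093735529617
front [[ 0.48588967  0.02034668  0.012     ]
 [ 0.51161925 -0.13844524  0.012     ]] 0.16086293771881327 mid [ 0.49875446 -0.05904928  0.012     ] head 9.203831825612312
mid-mid 0.12069725066102276 9.284251294900143
[ 0.48292337 -0.04267013  0.07902185]
wedge near tip [ 0.57671612 -0.0284878   0.07177026] mid slope [ 0.54091656 -0.03356159  0.07848658] block [ 0.48818212 -0.04015991  0.11146732]
tcp [ 0.4828 -0.0414  0.0788] head 8.53 tilt 3.38 t 16.8 | now-frame d [-0.0046  0.0219  0.0092] | yaw 0.0005 then d [-0.0042  0.0221  0.0088] F [ 0.7  1.  -2.5] op 0.405
```

```bash
sed -i 's/SO=np.array(.*/SO=np.array([.617,-.0405]);SY=np.radians(9.0)/' h.py
python3 - <<'E'
from h import *
where()
plan(*st(-.122,0),.035,9.0)
E
```

```text
tcp in stand -0.1327 0.0201 0.0788
tcp [ 0.4828 -0.0414  0.0788] head 8.53 tilt 3.38 t 16.8 | now-frame d [0.0085 0.0187 0.0449] | yaw -0.0083 then d [0.0107 0.0201 0.0438] F [ 0.7  1.  -2.5] op 0.405
```

play_rows(targets=[{"jaw": 1,"dx": 0.003,"dy": 0.01,"dz": 0,"yaw": -0.008},{"jaw": 1,"dx": 0.003,"dy": 0.009,"dz": 0.008,"yaw": 0},{"jaw": 1,"dx": 0.002,"dy": 0.003,"dz": 0.012,"yaw": 0},{"jaw": 1,"dx": 0,"dy": 0,"dz": 0.012,"yaw": 0},{"jaw": 1,"dx": 0,"dy": 0,"dz": 0,"yaw": 0}])

```text
clock: 17.3
tool_pos: [0.4977, -0.0598, 0.0449]
eef_rot: [0.996, 0.082, 0.027, 0.011]
contact_force: [-0.6, -0.1, -2.5]
opening: 0.404
```

Run:
```python
from h import *
where()
plan(*st(-.122,0),.025,9.0)
print(R.from_quat(r.get_state()["eef_rot"]).as_matrix().round(4)[2])
```

```text
tcp in stand -0.1208 -0.0005 0.0449
tcp [ 0.4977 -0.0598  0.0449] head 9.42 tilt 3.37 t 17.3 | now-frame d [-0.0022 -0.001   0.0198] | yaw 0.0073 then d [-0.0012 -0.0005  0.0199] F [-0.6 -0.1 -2.5] op 0.404
[ 0.0525  0.0264 -0.9983]
```

play_rows(targets=[{"jaw": 1,"dx": -0.002,"dy": 0,"dz": 0.008,"yaw": 0.005},{"jaw": 1,"dx": 0,"dy": 0,"dz": 0.006,"yaw": 0},{"jaw": 1,"dx": 0,"dy": 0,"dz": 0.003,"yaw": 0},{"jaw": 1,"dx": 0,"dy": 0,"dz": 0,"yaw": 0},{"jaw": 1,"dx": 0,"dy": 0,"dz": 0,"yaw": 0}])

```text
clock: 17.8
tool_pos: [0.4955, -0.0595, 0.0252]
eef_rot: [0.996, 0.08, 0.026, 0.011]
contact_force: [0.1, 0.2, -0.9]
opening: 0.407
```

Run:
```python
from h import *
where()
plan(*st(-.122,0),.025,9.0)
print(R.from_quat(r.get_state()["eef_rot"]).as_matrix().round(4)[2])
d=snap("wrist");save(d,"w17.png");P=cloud(d)
print("near tip",np.nanmedian(P[72:80,255:305].reshape(-1,3),0),"mid slope",np.nanmedian(P[150:160,255:305].reshape(-1,3),0),"block",np.nanmedian(P[280:300,255:305].reshape(-1,3),0),"plate",np.nanmedian(P[60:100,210:235].reshape(-1,3),0))
d=snap("scene");save(d,"s17.png",(210,210,390,345),4)
```

```text
tcp in stand -0.1229 0.0003 0.0252
tcp [ 0.4955 -0.0595  0.0252] head 9.2 tilt 3.21 t 17.8 | now-frame d [0.0009 0.0003 0.0002] | yaw 0.0035 then d [0.0009 0.0003 0.0002] F [ 0.1  0.2 -0.9] op 0.407
[ 0.0499  0.0253 -0.9984]
near tip [ 0.58915117 -0.04398267  0.01772357] mid slope [ 0.55338528 -0.04949331  0.0244976 ] block [ 0.50083508 -0.05705327  0.057613  ] plate [ 0.58375686 -0.0167353   0.01262468]
```

View pics/w17.png

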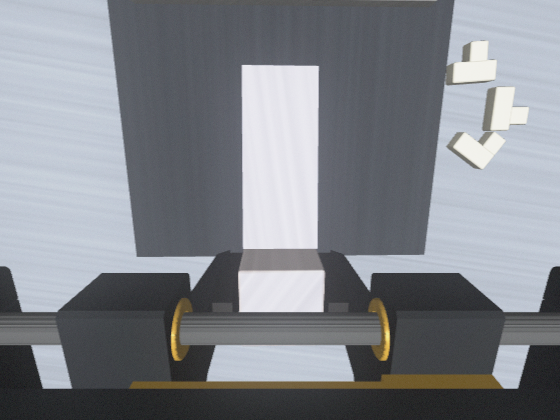

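View pics/s17.png

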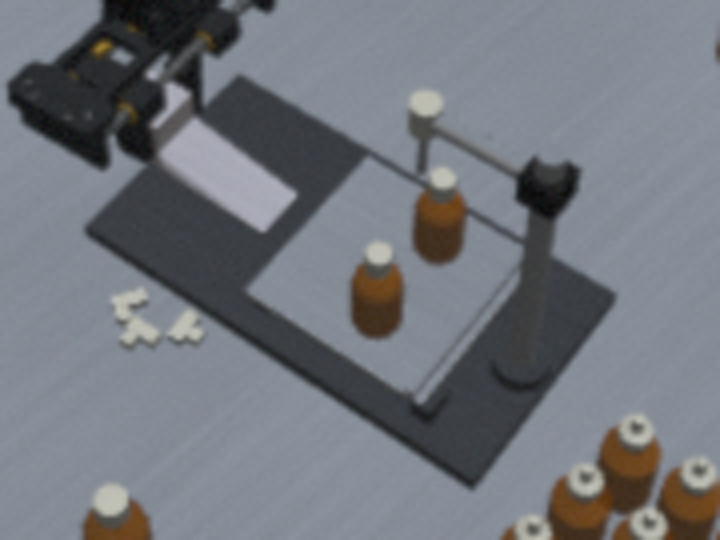

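Wedge flat on the apron, centred, tip about 20 mm short of the lip and bottles upright. Sliding forward in small steps.

play_rows(targets=[{"jaw": 1,"dx": 0.006,"dy": 0,"dz": 0.0007,"yaw": 0.002},{"jaw": 1,"dx": 0.008,"dy": 0,"dz": 0.0007,"yaw": 0},{"jaw": 1,"dx": 0.008,"dy": 0,"dz": 0.0007,"yaw": 0},{"jaw": 1,"dx": 0.006,"dy": 0,"dz": 0.0004,"yaw": 0},{"jaw": 1,"dx": 0,"dy": 0,"dz": 0,"yaw": 0}])

```text
clock: 18.4
tool_pos: [0.527, -0.0548, 0.0256]
eef_rot: [0.996, 0.079, 0.027, 0.011]
contact_force: [-0.4, 0.4, -1.8]
opening: 0.403
```

Run:
```python
from h import *
where()
plan(*st(-.076,0),.025,9.0)
print(R.from_quat(r.get_state()["eef_rot"]).as_matrix().round(4)[2])
d=snap("wrist");save(d,"w18.png");P=cloud(d)
print("mid slope",np.nanmedian(P[150:160,255:305].reshape(-1,3),0),"block",np.nanmedian(P[280:300,255:305].reshape(-1,3),0),"plate",np.nanmedian(P[120:160,210:235].reshape(-1,3),0))
```

```text
tcp in stand -0.0911 -0.0001 0.0256
tcp [ 0.527  -0.0548  0.0256] head 9.05 tilt 3.38 t 18.4 | now-frame d [ 0.0151 -0.0001  0.0014] | yaw 0.0009 then d [ 0.0151 -0.0001  0.0006] F [-0.4  0.4 -1.8] op 0.403
[ 0.053   0.0257 -0.9983]
mid slope [ 0.58486719 -0.04501575  0.02503651] block [ 0.53220773 -0.05243447  0.05804456] plate [ 0.58719388 -0.01551533  0.01263237]
```

View pics/w18.png

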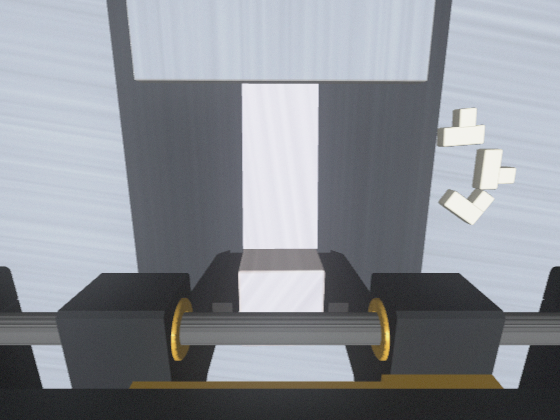

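The thin end has entered under the lip (wedge meets lip edge at (280,83)) with no reaction yet.

play_rows(targets=[{"jaw": 1,"dx": 0.005,"dy": 0,"dz": 0.001,"yaw": 0},{"jaw": 1,"dx": 0.006,"dy": 0,"dz": 0.0008,"yaw": 0},{"jaw": 1,"dx": 0.006,"dy": 0,"dz": 0.0006,"yaw": 0},{"jaw": 1,"dx": 0.004,"dy": 0,"dz": 0.0004,"yaw": 0},{"jaw": 1,"dx": 0,"dy": 0,"dz": 0,"yaw": 0}])

```text
clock: 18.95
tool_pos: [0.5433, -0.0532, 0.0252]
eef_rot: [0.997, 0.078, 0.023, 0.012]
contact_force: [-0.2, 0.6, -0.7]
opening: 0.406
```

```bash
cat > look.py <<'E'
from h import *
import sys
where()
plan(*st(-.051,0),.025,9.0)
print(R.from_quat(r.get_state()["eef_rot"]).as_matrix().round(4)[2])
d=snap("wrist");save(d,sys.argv[1]);P=cloud(d)
def md(a): return np.nanmedian(a.reshape(-1,3),0).round(4)
print("slope",md(P[190:200,255:305]),"block",md(P[280:300,255:305]))
pl=P[:,:,:2]-SO;X=pl@[np.cos(SY),np.sin(SY)];Y=pl@[-np.sin(SY),np.cos(SY)]
for lo,hi in ((.004,.012),(.012,.022)):
    for a,b in ((.022,.055),(-.055,-.022)):
        m=(X>lo)&(X<hi)&(Y>a)&(Y<b);print("plat top z",lo,a,m.sum(),np.nanmedian(P[m][:,2]) if m.any() else None)
for a,b in ((.03,.07),(-.07,-.03)):
    m=(X>-.04)&(X<-.01)&(Y>a)&(Y<b);print("plate z",np.nanmedian(P[m][:,2]))
E
python3 look.py w19.png
```

```text
tcp in stand -0.0748 -0.0011 0.0252
tcp [ 0.5433 -0.0532  0.0252] head 8.96 tilt 2.92 t 18.95 | now-frame d [ 0.0238 -0.0011  0.0012] | yaw -0.0008 then d [ 0.0238 -0.0011  0.0002] F [-0.2  0.6 -0.7] op 0.406
[ 0.0431  0.0272 -0.9987]
slope [ 0.5827 -0.0463  0.0276] block [ 0.5488 -0.0508  0.0577]
plat top z 0.004 0.022 1442 0.028660246784744534
plat top z 0.004 -0.055 1386 0.02866752606852381
plat top z 0.012 0.022 1901 0.02866737643569464
plat top z 0.012 -0.055 1817 0.02875679268303924
plate z 0.012581086235030375
plate z 0.012719541571760709
```

View pics/w19.png

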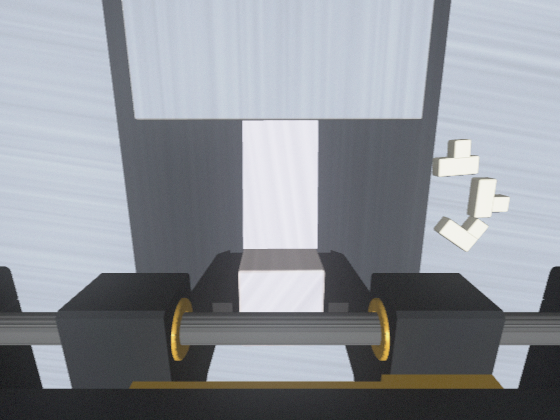

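About to touch; the platform top reads 28.7 mm (at rest). Pushing on.

play_rows(targets=[{"jaw": 1,"dx": 0.005,"dy": 0,"dz": 0.0005,"yaw": 0},{"jaw": 1,"dx": 0.005,"dy": 0,"dz": 0.0005,"yaw": 0},{"jaw": 1,"dx": 0.005,"dy": 0,"dz": 0.0005,"yaw": 0},{"jaw": 1,"dx": 0.003,"dy": 0,"dz": 0.0003,"yaw": 0},{"jaw": 1,"dx": 0,"dy": 0,"dz": 0,"yaw": 0}])

```text
clock: 19.5
tool_pos: [0.5489, -0.053, 0.0253]
eef_rot: [0.997, 0.077, 0.011, 0.013]
contact_force: [1.2, 0.3, -1.1]
opening: 0.408
```

```bash
python3 look.py w20.png
```

```text
tcp in stand -0.0692 -0.0017 0.0253
tcp [ 0.5489 -0.053   0.0253] head 8.82 tilt 1.97 t 19.5 | now-frame d [ 0.0182 -0.0018  0.0006] | yaw -0.0032 then d [ 0.0182 -0.0017  0.0003] F [ 1.2  0.3 -1.1] op 0.408
[ 0.0194  0.0283 -0.9994]
slope [ 0.5885 -0.0461  0.0276] block [ 0.5552 -0.0504  0.0577]
plat top z 0.004 0.022 1444 0.02959832529750106
plat top z 0.004 -0.055 1388 0.029634203701495596
plat top z 0.012 0.022 1913 0.02950358984679588
plat top z 0.012 -0.055 1857 0.029570081504781465
plate z 0.09570126291077488
plate z 0.013915942261175748
```

play_rows(targets=[{"jaw": 1,"dx": 0.01,"dy": -0.001,"dz": 0.0003,"yaw": 0},{"jaw": 1,"dx": 0.01,"dy": 0,"dz": 0.0003,"yaw": 0},{"jaw": 1,"dx": 0,"dy": 0,"dz": 0,"yaw": 0},{"jaw": 1,"dx": 0,"dy": 0,"dz": 0,"yaw": 0},{"jaw": 1,"dx": 0,"dy": 0,"dz": 0,"yaw": 0}])

```text
clock: 20.05
tool_pos: [0.5637, -0.0508, 0.0252]
eef_rot: [0.997, 0.076, 0.005, 0.014]
contact_force: [-0.3, -0.8, 3.8]
opening: 0.401
```

```bash
python3 look.py w21.png
```

```text
tcp in stand -0.0543 -0.0018 0.0252
tcp [ 0.5637 -0.0508  0.0252] head 8.69 tilt 1.76 t 20.05 | now-frame d [ 0.0033 -0.0018  0.0002] | yaw -0.0054 then d [ 0.0033 -0.0018  0.0002] F [-0.3 -0.8  3.8] op 0.401
[ 0.0084  0.0295 -0.9995]
slope [ 0.6034 -0.0439  0.0276] block [ 0.5703 -0.048   0.0577]
plat top z 0.004 0.022 1430 0.03239902692924751
plat top z 0.004 -0.055 1325 0.03249797086507242
plat top z 0.012 0.022 1851 0.032174408278150185
plat top z 0.012 -0.055 1788 0.0322115190255617
plate z 0.1120689530689497
plate z 0.1143646352306337
```

View pics/w21.png

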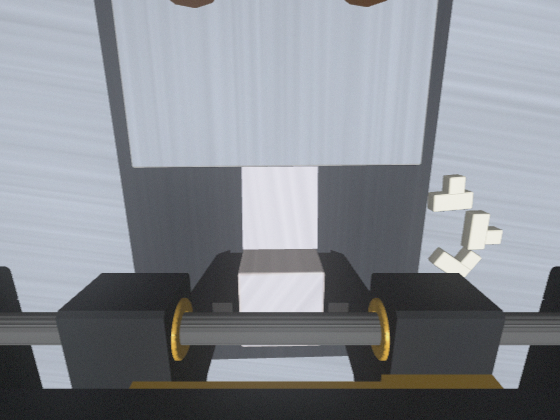

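The lip is up about 4 mm; one small step more.

play_rows(targets=[{"jaw": 1,"dx": 0.006,"dy": 0,"dz": 0.0002,"yaw": 0},{"jaw": 1,"dx": 0.001,"dy": 0,"dz": 0,"yaw": 0},{"jaw": 1,"dx": 0,"dy": 0,"dz": 0,"yaw": 0},{"jaw": 1,"dx": 0,"dy": 0,"dz": 0,"yaw": 0},{"jaw": 1,"dx": 0,"dy": 0,"dz": 0,"yaw": 0}])

```text
clock: 20.6
tool_pos: [0.5676, -0.0504, 0.0252]
eef_rot: [0.997, 0.076, 0.002, 0.015]
contact_force: [-0.6, -0.6, 3.0]
opening: 0.405
```

```bash
python3 look.py w22.png; python3 look.py w23.png | head -2
python3 - <<'E'
from h import *
d=snap("scene");save(d,"s23.png",(210,210,390,345),4)
d=snap("top");save(d,"t23.png")
plan(.5,0,0)
E
```

```text
tcp in stand -0.0503 -0.0021 0.0252
tcp [ 0.5676 -0.0504  0.0252] head 8.67 tilt 1.72 t 20.6 | now-frame d [-0.0007 -0.0021  0.0001] | yaw -0.0058 then d [-0.0007 -0.0021  0.0002] F [-0.6 -0.6  3. ] op 0.405
[ 0.0024  0.0299 -0.9995]
slope [ 0.6074 -0.0435  0.0276] block [ 0.5745 -0.0476  0.0577]
plat top z 0.004 0.022 1391 0.03313823015335263
plat top z 0.004 -0.055 1355 0.033291930672430387
plat top z 0.012 0.022 1837 0.03284744084531155
plat top z 0.012 -0.055 1741 0.03295389491436762
plate z 0.1118432532088349
plate z 0.11406778502784976
tcp in stand -0.0504 -0.0021 0.0252
tcp [ 0.5676 -0.0504  0.0252] head 8.67 tilt 1.72 t 20.65 | now-frame d [-0.0007 -0.0021  0.0001] | yaw -0.0058 then d [-0.0006 -0.0021  0.0002] F [-1.2 -0.3  3.9] op 0.405
tcp [ 0.5676 -0.0504  0.0252] head 8.67 tilt 1.72 t 20.8 | now-frame d [-0.0593 -0.0608  0.0233] | yaw -0.0 then d [-0.0592 -0.06    0.0252] F [-1.6  0.4  3.2] op 0.409
```

View pics/s23.png

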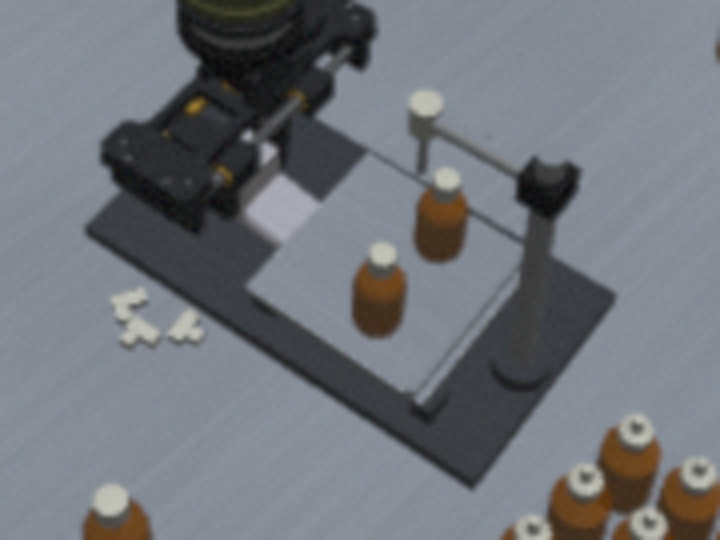

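View pics/t23.png

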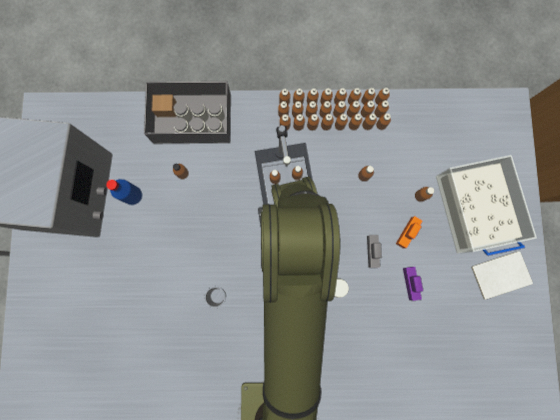

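Run:
```python
from plant import r
print(r.finish_job())
```

```text
the job is handed in; nothing more can be done
None
```

The job is done and handed in at about 20.8 s of the 67 s limit; no verdict was reported.

**What I did:**
- I swept all three offcuts off the right edge of the base plate with the grey scraper, in one sideways pass.
- I set the scraper down near where it started and let go.
- I then slid the wedge under the lip, and I was still gripping it when I handed in.

**Last checks:**
- **Lip:** the platform top near the lip rose from 28.7 mm to 33.2 mm, so the lip is up about 4.8 mm. The wedge tip is about 50 mm past it.
- **Wedge:** its height readings did not change during the push, so the sole still looks flat on the plate. The jaw opening is 36 mm, the width of the block. The upward force on the tool reads about 3 to 4 N.
- **Surroundings:** in the last pictures both bottles on the platform are upright, the offcuts lie on the table, and the scraper is clear of the stand. The other things on the table appear where they were. The jar was partly hidden by the arm.

**Disagreements:**
- The separate measurements of the stand's position differed by up to about 8 mm sideways. I used the last one, which matched the given sizes to about 1 mm.
- The gripper drifted to about 3.4 degrees of tilt on the way and was at 1.7 degrees at the end.
- While lifting, the wedge moved only part of the commanded distance per step, so I took larger steps and judged the lift from the camera depth.

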